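# Index the slide arm one hole towards the microscope

### The job

Hook a fingertip under the pull ring of the slide stand and lift its spring index pin, swing the slide arm one hole towards the side where the microscope stands, and let the pin drop fully home in that next hole. Lift the ring only by hooking it, without gripping or yanking it, do not swing the arm the other way or on past that hole, and leave everything else on the bench where it is.

Things in the scene. Friction and masses are not known exactly. Their poses are not given: they have to be found in the camera images.
- stand: Slide indexing stand, fixed to the bench; place and yaw (up to 0.3 rad) vary. Origin: on the arm's vertical pivot axis at bench height. -x points from the pivot roughly towards the robot, +y to the left as seen from the robot, z up. White base plate 215 x 230 mm, 12 mm thick, from 165 mm in front of the pivot (-x) to 50 mm behind it.
- index_bar (a point): Mouth of the middle hole of the aluminium index bar on the stand, 130 mm in front of the pivot (stand's -x), 44 mm above the bench (top of the bar). Five 11 mm holes lie on an arc of 130 mm radius about the pivot, 0.35 rad (45 mm) apart. Axes as the stand.
- swing_arm (a joint): Angle (rad) of the black slide arm about the pivot. 0 along the stand's -x, pin in the middle hole: so it starts (play in a hole +-0.012). Grows as the ring end swings to the stand's +y. Holes at -0.70, -0.35, 0, 0.35, 0.70; stops at +-0.8. Locked while the pin is in a hole; else about 1 N at the ring swings it and it stays where it is left.
- bush_top (a point): Top of the pin bush on the arm's near end, 84 mm above the bench, on the pin's axis 130 mm from the pivot. The arm is flat, 36 mm wide, its top 64 mm above the bench (slide and clips to 70 mm, pivot cap to 78 mm). Axes as ring_top.
- pull_pin (a joint): Lift (m) of the spring index pin: 0 fully home in a hole, stop at 0.025. It must be lifted 0.012 to clear a hole; lifting takes 6.5 N at the start, 10 N at 0.017. Let go, the spring drives it down; between holes it rides on the bar at 0.012 and drops in when it comes over a hole. The ring is fixed on top of the pin and rises with it.
- ring_top (a point): Inside of the steel pull ring at its uppermost point, where a fingertip bears to lift it; 154 mm above the bench with the pin home. Ring rigid, upright, round, 56 mm inner diameter, 6 mm bar. Its plane is square to the arm, its opening faces the robot: +x points level through the ring along the arm to the pivot, y across the ring, z up.
- ring_centre (a point): Centre of the ring's opening, 28 mm below ring_top, same axes. The space before the ring and 90 mm beyond it is free above 84 mm: shut or single fingers that lean 35 to 45 degrees off straight down, their tips pointing towards +x, pass through and can lift it.
- microscope: White microscope with black stage and eyepieces, heavy and fixed, 240 x 220 mm and 390 mm tall, eyepieces (the tallest part) leaning 140 mm out from its centre towards the robot, standing to the left or to the right of the stand. Origin: centre of its base on the bench. The sign of its y in the stand's frame tells which way the arm must go.
- centrifuge: White centrifuge with a round grey lid, fixed, 250 x 220 x 150 mm, on the side of the stand opposite the microscope. Origin: centre of its underside. Not to be used.
- slide_box: Bystander, loose: grey plastic slide box, 85 x 36 x 32 mm. Origin: underside centre. To be left alone.
- petri_dish: Bystander, loose: clear closed dish, 90 mm across, 16 mm high. Origin: underside centre. To be left alone.
- reagent_bottle: Bystander, loose: amber bottle, 54 mm across, 100 mm high. Origin: underside centre. To be left alone.
- beaker: Bystander, loose: glass beaker, 66 mm across, 85 mm high. Origin: underside centre. To be left alone.
- specimen_jar: Bystander, loose: white jar with a lid, 52 mm across, 55 mm high. Origin: underside centre. To be left alone.
- marker_case: Bystander, loose: slim blue case, 100 x 22 x 14 mm. Origin: underside centre. To be left alone.
- spatula: Bystander, loose: lab spatula lying flat, 130 mm long. Origin: underside, about mid-length. To be left alone.

How it is judged (in metres and radians):
On the way, in this order (a step that is already met when the one before it is completed fails the run):
1. the fingers lift the pin clear of the middle hole (value of joint pull_pin above 0.0115 m and value of joint swing_arm between -0.1 and 0.1 rad and contact force between the fingers and pull_pin above 0.5 N), for 0.1 s.
2. the arm stands at the next hole towards the microscope and the pin is home in it (((y of microscope in the frame of stand above 0 m and value of joint swing_arm between 0.32 and 0.38 rad and value of joint pull_pin below 0.002 m) or (y of microscope in the frame of stand below 0 m and value of joint swing_arm between -0.38 and -0.32 rad and value of joint pull_pin below 0.002 m))), for 0.2 s.
At the end, for the whole second after the job is handed in: The arm is one hole (0.35 rad, +-0.03) from the middle hole towards the microscope's side, the pin is home in that hole (lift under 2 mm), the arm is at rest, and the robot touches nothing (((y of microscope in the frame of stand above 0 m and value of joint swing_arm between 0.32 and 0.38 rad and value of joint pull_pin below 0.002 m) or (y of microscope in the frame of stand below 0 m and value of joint swing_arm between -0.38 and -0.32 rad and value of joint pull_pin below 0.002 m)) and velocity of joint swing_arm between -0.02 and 0.02 rad/s).
It fails at once if the arm is swung more than half way on to the second hole ((y of microscope in the frame of stand above 0 m and value of joint swing_arm above 0.525 rad) or (y of microscope in the frame of stand below 0 m and value of joint swing_arm below -0.525 rad)).
It fails at once if the arm is swung away from the microscope by more than 0.12 rad ((y of microscope in the frame of stand above 0 m and value of joint swing_arm below -0.12 rad) or (y of microscope in the frame of stand below 0 m and value of joint swing_arm above 0.12 rad)).
It fails at once if the ring is gripped or yanked (over 35 N from the fingers) (contact force between the fingers and pull_pin above 35 N).
It fails at once if a bystander is lifted, carried or pushed by more than 25 mm (distance of any of slide_box, petri_dish, reagent_bottle, beaker, specimen_jar, marker_case, spatula from where it was at the start of the episode above 0.025 m).
It also fails if it takes over 46 s, if anything falls off the work surface, if the arm or the gripper's body presses on something with over 40 N, if the wrist force passes 120 N, or if a joint passes its speed limit or range.

### The arm

A 6-joint arm with a two-finger parallel gripper is mounted at the origin on the work surface. World frame = base frame: x ahead of the robot, y to its left, z up, the work surface at z = 0. Lengths are in m, angles in degrees, forces in N, time in s.
With the tool pointing down it reaches from about 0.4 to 0.825 m from the base axis. Payload 7 kg.
Tool frame: the origin (TCP) lies at the very end of the fingers, on their centre line; the grasp point (between the pads) lies 19 mm behind it; x points along the fingers, z is the direction in which the jaws open and shut, and the axes are right-handed (so a half turn about x gives the same grasp; the last joint's range is limited). The gripper opens to 88 mm and grips with 3 to 60 N. Pads are 19 mm wide; open, the fingers measure 130 mm over their backs; the gripper's body (78 mm by 193 mm) begins 47 mm behind the grasp point.
Start: joints at [86.637, 20.546, 0.682, 0, -70.136, -16.507], TCP at [0.229, 0.635, 0.227] pointing down, gripper open.
Joint ranges: [-176.03, 176.03], [-82.01, 121.73], [-58.28, 71.71], [-173.87, 95.51], [-174.79, -0.11], [-173.66, 173.66]. Speed limits (degrees/s): [136.94, 136.94, 172.46, 180, 180, 180].

### API

Orientations are given as [roll, pitch, yaw] about the fixed x, y, z axes, in that order (R = Rz(yaw) Ry(pitch) Rx(roll)).
In Python, from plant import * gives the robot as it stands.
- The arm moves only by the tool arm_command, never from a script. Its argument "commands" is one flat list of numbers, 5 for each row, row after row: the shift along the tool's x, y, z in mm, then the turn about the tool's x in degrees, then the opening in per cent of the stroke, from 0 (shut) to 100 (fully open). A call has 1 to 5 rows; each row shifts and turns the pose as measured when the row begins, along the tool's axes as they then stand; what a row does not reach is not made up. A row lasts 1/8 s, in which the tool goes at most 62.5 mm and 10.7 degrees, less where a joint would pass 70% of its speed; a pose out of reach is approached as far as the arm can. A call is refused whole if a number of a shift passes 62.5 or a number of a turn 10.7, either way. A call with a gripper value outside its range is refused whole. The fingers move at their own pace and stop on an object; the grip force is fixed at half the most. Time passes only in rows, so rows that do not move let the fingers close. It gives the time, the measured TCP pose, the force and the opening at its end, in the units of the state.
- get_obs(): the state, without advancing time (a new reading comes with each control period).
- snapshot(name): name is "scene" or "top" or "wrist"; returns a dict with "frame" (480x640x3 uint8, blue, green, red), "fov_y" (degrees; the focal length in pixels is half the picture's height over the tangent of half this angle, whatever the lens; pixels are square), "cx", "cy" (the principal point, pixels), "dist" ([k1, k2, p1, p2, k3] as OpenCV has them; the pictures are not rectified), "world_to_cam" (4x4, takes a point from world to camera coordinates). Camera axes: x right, y up, looking along -z (the intrinsics and any distortion apply to the point x, -y, -z); pixel columns grow to the right and rows downward; lengths in m; the calibration is good to about 2 mm. A picture is of the moment at which its call begins. There is no depth.
- close_job(): hands the job in, once; it reports no verdict.
The state is a dict: "clock": time; "joint_pos": joint angles; "qvel": joint speeds; "tau": joint torques, N m; "tool_pos": TCP position; "orientation": TCP orientation; "force": force on the tool from outside, world axes, zero at the start; "moment": the same for the moment, N m; "opening": finger opening in m.
Only numpy, scipy, OpenCV 4.12 (cv2) and the standard library are available. Lean on these libraries where they do the work, as an engineer would, in place of code of your own. Each camera call takes 0.05 s, during which the arm holds its last target. There are 200 camera calls.

## Working session

There is one attempt and no reset: what is moved stays moved. The work goes in short steps, Python scripts to look and compute and a tool call to move; the robot and the scene stay as the last step left them, time stands still between calls to the robot, and variables do not carry over. Pictures are saved under pics/ and viewed, about 8 in all and at most 12, crops included, and the job is handed in when it is done.

Besides the shell and the picture viewer there is one more tool, called after "Call:" as a command line: name --argument value ..., lists and objects as JSON in quotes. arm_command: Moves the arm, as the interface text tells. Its arguments: {"type":"object","properties":{"commands":{"type":"array"}},"required":["commands"]}

```bash
ls; mkdir -p pics
cat > h.py <<'E'
from plant import *
import numpy as np, cv2
from scipy.spatial.transform import Rotation as R
def snap(n,f):
    s=snapshot(n); cv2.imwrite('pics/'+f+'.png',s['frame']); np.save('pics/'+f+'.npy',s,allow_pickle=True); return s
def load(f): return np.load('pics/'+f+'.npy',allow_pickle=True).item()
def K(s):
    f=240/np.tan(np.radians(s['fov_y'])/2); return np.array([[f,0,s['cx']],[0,f,s['cy']],[0,0,1.]])
def ray(s,uv):
    p=cv2.undistortPoints(np.array([[uv]],float),K(s),np.array(s['dist'],float))[0,0]
    M=np.array(s['world_to_cam']); d=M[:3,:3].T@np.array([p[0],-p[1],-1]); return -M[:3,:3].T@M[:3,3],d/np.linalg.norm(d)
def atz(s,uv,z):
    o,d=ray(s,uv); return o+d*(z-o[2])/d[2]
def tri(*su):
    A=0;b=0
    for s,uv in su:
        o,d=ray(s,uv);P=np.eye(3)-np.outer(d,d);A=A+P;b=b+P@o
    x=np.linalg.solve(A,b); return x
def proj(s,X):
    M=np.array(s['world_to_cam']);c=M[:3,:3]@np.array(X)+M[:3,3]
    return cv2.projectPoints(np.array([[c[0],-c[1],-c[2]]]),np.zeros(3),np.zeros(3),K(s),np.array(s['dist'],float))[0].ravel()
E
python3 - <<'E'
from h import *
a=snap('scene','s0');b=snap('top','t0')
print({k:np.round(v,3).tolist() if not isinstance(v,str) else v for k,v in get_obs().items()})
for s in(a,b): print(-np.array(s['world_to_cam'])[:3,:3].T@np.array(s['world_to_cam'])[:3,3])
E
```

```text
pics
{'clock': 0.1, 'joint_pos': [86.636, 20.587, 0.638, -0.016, -70.135, -16.506], 'qvel': [0.011, -0.142, 0.169, 0.071, -0.065, 0.069], 'tau': [-0.002, -58.417, 29.375, 7.016, 0.01, -0.0], 'tool_pos': [0.229, 0.634, 0.226], 'orientation': [6.571, 89.915, -103.304], 'force': [0.312, 0.53, 0.855], 'moment': [0.071, -0.016, 0.019], 'opening': 0.088}
[1.31838614 0.68835646 0.93926471]
[3.17014811e-01 7.26549888e-04 1.54690990e+00]
```

View pics/s0.png

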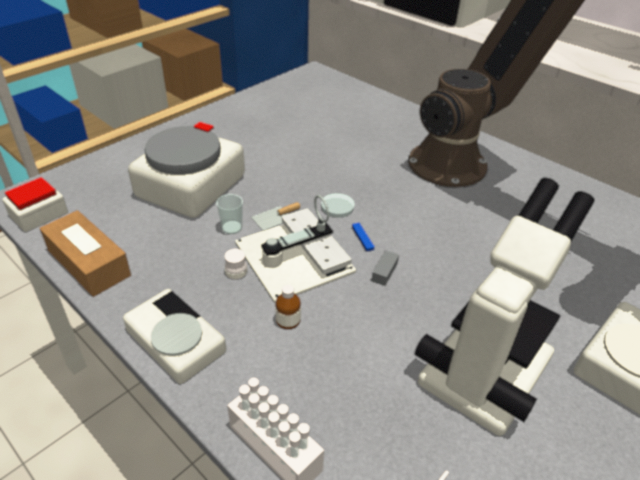

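View pics/t0.png

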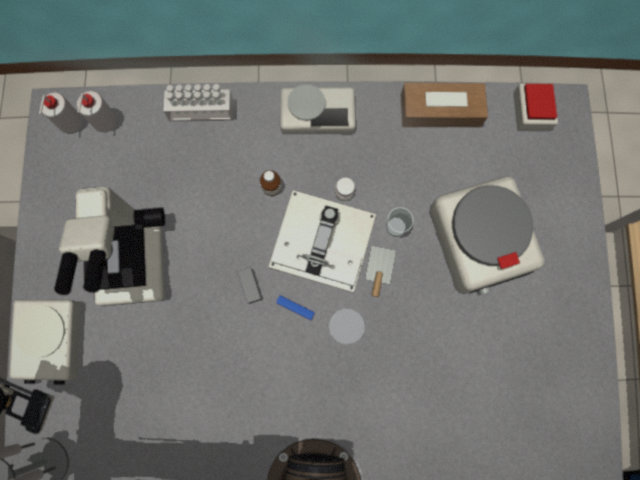

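The microscope stands on the left (+y); the stand's ring is near (318,258) in the top view and (321,205) in the scene view. I'll enlarge both.

Run:
```python
import cv2,numpy as np
a=cv2.imread('pics/s0.png')[180:310,225:365];b=cv2.imread('pics/t0.png')[180:300,255:395]
a=cv2.resize(a,(700,650),interpolation=cv2.INTER_CUBIC)[:600];b=cv2.resize(b,(700,600),interpolation=cv2.INTER_CUBIC)
cv2.imwrite('pics/c1.png',a);cv2.imwrite('pics/c2.png',b)
```

```text
(no output)
```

View pics/c1.png

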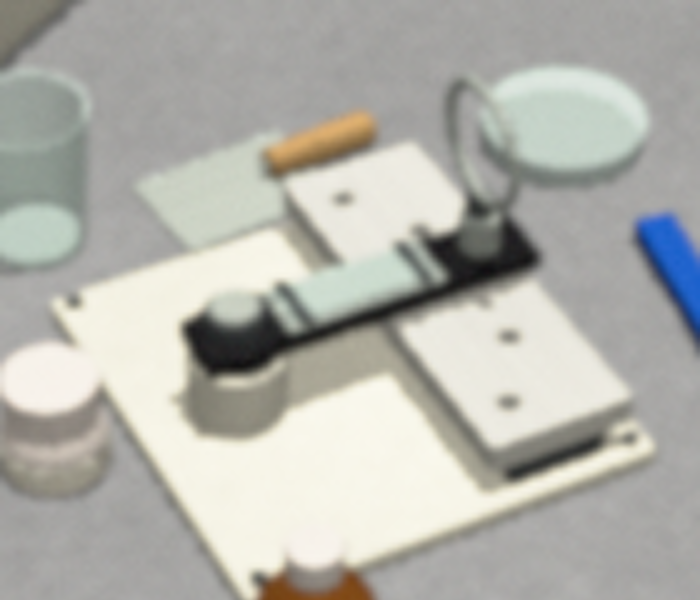

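View pics/c2.png

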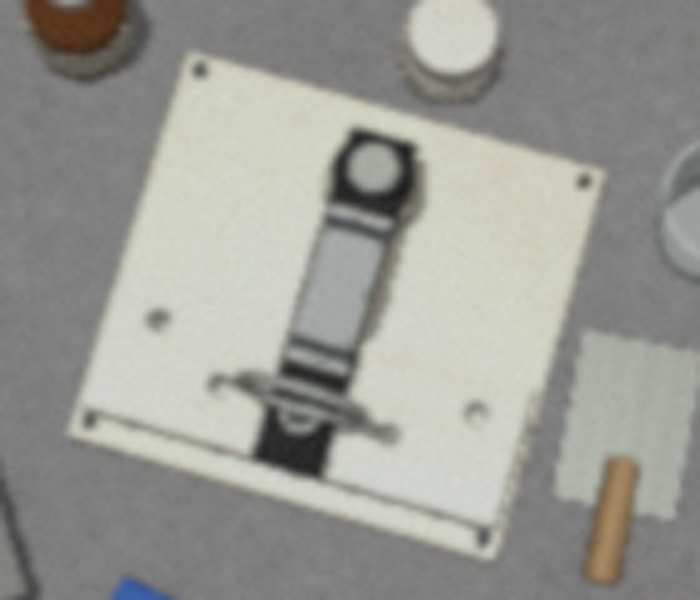

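```bash
cat >> h.py <<'E'
def stand():
    t=load('t0'); s=load('s0')
    c=lambda u,v,z:atz(t,(255+u/5,180+v/5),z)
    q=np.array([c(188,52,.012),c(606,172,.012),c(497,560,.012),c(70,435,.012)])[:,:2]
    m=np.array([[.05,.115],[.05,-.115],[-.165,-.115],[-.165,.115]])
    qc=q-q.mean(0);mc=m-m.mean(0)
    yaw=np.arctan2((mc[:,0]*qc[:,1]-mc[:,1]*qc[:,0]).sum(),(mc*qc).sum())
    Rz=np.array([[np.cos(yaw),-np.sin(yaw)],[np.sin(yaw),np.cos(yaw)]])
    o=q.mean(0)-Rz@m.mean(0); return o,yaw,Rz,q-(o+m@Rz.T)
E
python3 - <<'E'
from h import *
t=load('t0'); s=load('s0')
o,y,Rz,res=stand(); print('o',o,'yaw',np.degrees(y),'\nres',res)
print('cap top',atz(t,(255+375/5,180+167/5),.078), 'cap scene',atz(s,(225+235/5,180+308/5),.078))
for n,p in dict(cap=(0,0,.078),ringtop=(-.13,0,.154),rbarL=(-.13,.031,.126),rbarR=(-.13,-.031,.126),bush=(-.13,0,.084),ringouttop=(-.13,0,.16)).items():
    X=np.r_[o+Rz@np.array(p[:2]),p[2]]
    print(n,X.round(4),'t crop',((proj(t,X)-[255,180])*5).round(),'s crop',((proj(s,X)-[225,180])*5).round())
E
```

```text
o [ 0.67002715 -0.04948667] yaw -16.92380790215675 
res [[-0.00132665 -0.00019592]
 [-0.00127449  0.00127585]
 [ 0.00153765  0.00047521]
 [ 0.00106349 -0.00155514]]
cap top [ 0.67088998 -0.04955794  0.078     ] cap scene [ 0.67472538 -0.0446644   0.078     ]
cap [ 0.67   -0.0495  0.078 ] t crop [375. 169.] s crop [235. 298.]
ringtop [ 0.5457 -0.0116  0.154 ] t crop [303. 390.] s crop [485.  90.]
rbarL [0.5547 0.018  0.126 ] t crop [240. 382.] s crop [516. 174.]
rbarR [ 0.5366 -0.0413  0.126 ] t crop [365. 418.] s crop [451. 102.]
bush [ 0.5457 -0.0116  0.084 ] t crop [302. 413.] s crop [480. 206.]
ringouttop [ 0.5457 -0.0116  0.16  ] t crop [303. 388.] s crop [485.  79.]
```

```bash
cat >> h.py <<'E'
def go(target,yawdir=None):
    o=get_obs(); A=R.from_euler('xyz',o['orientation'],degrees=True).as_matrix(); p=np.array(o['tool_pos'])
    print('t',round(o['clock'],2),'p',p.round(4),'x',A[:,0].round(3),'y',A[:,1].round(3),'z',A[:,2].round(3),'lean',np.degrees(np.arccos(-A[2,0])).round(1),'head',np.degrees(np.arctan2(A[1,0],A[0,0])).round(1),'F',np.round(o['force'],1),'open',round(o['opening'],4))
    print('tool-frame mm',(A.T@(np.array(target)-p)*1000).round(1)); return A,p
E
python3 - <<'E'
from h import *
t=load('t0'); s=load('s0')
print('scope base',atz(t,(130,262),.03),atz(s,(487,385),.03))
print('eyepiece tips',tri((t,(64,288)),(s,(543,188))),tri((t,(93,285)),(s,(578,205))))
go([.3,.5,.5])
E
```

```text
scope base [0.55934309 0.46466751 0.03      ] [0.6257292  0.50126174 0.03      ]
eyepiece tips [0.46332783 0.45820738 0.38839886] [0.45297414 0.46641702 0.34837465]
t 0.1 p [0.2293 0.6344 0.2257] x [-0.    -0.001 -1.   ] y [ 0.94 -0.34  0.  ] z [-0.34  -0.94   0.001] lean 0.1 head -103.3 F [0.3 0.5 0.9] open 0.0877
tool-frame mm [-274.1  112.2  102.8]
```

Call:
arm_command --commands '[-35,2,45,0,0,-35,2,45,0,0,-35,2,45,0,0,-35,2,45,0,0,-35,2,45,0,0]'

```text
clock: 0.72
tool_pos: [0.1607, 0.4145, 0.3987]
orientation: [13.3, 89.0, -96.7]
force: [0.1, 0.5, 1.1]
opening: 0.0434
```

Run:
```python
from h import *
go([.32,.30,.40]);go([.45,0,.40])
```

```text
t 0.72 p [0.1607 0.4145 0.3987] x [-0.002 -0.017 -1.   ] y [ 0.94  -0.341  0.004] z [-0.341 -0.94   0.017] lean 1.0 head -96.7 F [0.1 0.5 1.1] open 0.0434
tool-frame mm [  0.3 188.8  53.3]
t 0.72 p [0.1607 0.4145 0.3987] x [-0.002 -0.017 -1.   ] y [ 0.94  -0.341  0.004] z [-0.341 -0.94   0.017] lean 1.0 head -96.7 F [0.1 0.5 1.1] open 0.0434
tool-frame mm [  5.2 413.4 290.8]
```

Call:
arm_command --commands '[0,57,16,0,0,0,57,16,0,0,0,57,18,0,0,0,38,40,0,0,0,38,40,0,0]'

```text
clock: 1.35
tool_pos: [0.3506, 0.204, 0.4039]
orientation: [7.9, 89.5, -101.4]
force: [1.3, -0.4, -0.2]
opening: 0.0007
```

Call:
arm_command --commands '[0,38,40,-3,0,0,38,40,-3,0,0,38,40,-3,0,0,38,40,-2,0]'

```text
clock: 1.85
tool_pos: [0.4579, 0.0037, 0.4058]
orientation: [6.1, 89.6, -91.7]
force: [0.7, 1.2, 1.3]
opening: 0.0004
```

Run:
```python
from h import *
h=np.radians(-9);go([.9*np.cos(h),.9*np.sin(h),.40]);print(np.round(get_obs()['joint_pos'],1))
```

```text
t 1.85 p [0.4579 0.0037 0.4058] x [-0.    -0.007 -1.   ] y [ 0.991 -0.136  0.001] z [-0.136 -0.991  0.007] lean 0.4 head -91.7 F [0.7 1.2 1.3] open 0.0004
tool-frame mm [  6.7 446.6  84.5]
[ 25.6  -4.5  -6.5   0.4 -88.2  56.6]
```

Call:
arm_command --commands '[0,46,40,0,0,0,46,40,0,0,0,46,40,0,0,0,46,40,0,0,0,46,40,0,0]'

```text
clock: 2.48
tool_pos: [0.6616, -0.2338, 0.4064]
orientation: [5.9, 89.7, -91.9]
force: [0.2, 1.3, 1.2]
opening: 0.0004
```

Call:
arm_command --commands '[0,56,23,0,0,0,56,23,0,0,0,56,23,0,0,0,56,23,0,0]'

```text
clock: 2.98
tool_pos: [0.8443, -0.3478, 0.3907]
orientation: [48.0, 88.7, -50.0]
force: [79.0, -51.5, 84.0]
opening: 0.0004
```

Run:
```python
from h import *
h=np.radians(-22);go([.9*np.cos(h),.9*np.sin(h),.40]);print(np.round(get_obs()['joint_pos'],1))
```

```text
t 2.98 p [ 0.8443 -0.3478  0.3907] x [ 0.015 -0.018 -1.   ] y [ 0.99  -0.139  0.017] z [-0.14  -0.99   0.015] lean 1.3 head -50.0 F [ 79.  -51.5  84. ] open 0.0004
tool-frame mm [ -9.7 -11.1  -9. ]
[  -9.9   49.5   71.7    0.9 -111.3   92.2]
```

Call:
arm_command --commands '[0,0,0,0,0,0,5,2,0,0,0,5,2,0,0]'

```text
clock: 3.35
tool_pos: [0.849, -0.352, 0.3729]
orientation: [13.3, 89.1, -84.7]
force: [0.2, -0.8, 0.1]
opening: 0.0003
```

Run:
```python
from h import *
h=np.radians(-22);go([.9*np.cos(h),.9*np.sin(h),.40]);print(np.round(get_obs()['joint_pos'],2))
```

```text
t 3.35 p [ 0.849  -0.352   0.3729] x [ 0.001 -0.016 -1.   ] y [ 0.99  -0.14   0.004] z [-0.14  -0.99   0.016] lean 0.9 head -84.7 F [ 0.2 -0.8  0.1] open 0.0003
tool-frame mm [-27.4 -16.4 -12.3]
[ -10.1    50.57   71.69    0.96 -110.87   92.39]
```

Call:
arm_command --commands '[0,60,2,0,0,0,60,2,0,0,0,60,2,0,0,0,60,2,0,0,0,60,2,0,0]'

```text
clock: 3.98
tool_pos: [0.9811, -0.3422, 0.324]
orientation: [69.9, 76.5, -28.1]
force: [-0.9, -0.6, 0.2]
opening: 0.0004
```

Run:
```python
from h import *
h=np.radians(-22);go([.9*np.cos(h),.9*np.sin(h),.40]);print(np.round(get_obs()['joint_pos'],2))
```

```text
t 3.98 p [ 0.9811 -0.3422  0.324 ] x [ 0.206 -0.11  -0.972] y [ 0.967 -0.127  0.219] z [-0.147 -0.986  0.08 ] lean 13.5 head -28.1 F [-0.9 -0.6  0.2] open 0.0004
tool-frame mm [-104.6 -125.9   22.7]
[ -6.84  55.07  71.71   4.85 -94.04  89.73]
```

Call:
arm_command --commands '[-5,60,0,0,0,-2,60,0,0,0,0,60,0,0,0,3,60,0,0,0,6,60,0,0,0]'

```text
clock: 4.6
tool_pos: [1.0895, -0.3191, 0.3441]
orientation: [73.2, 62.3, -24.5]
force: [0.2, 1.1, -0.2]
opening: -0.0002
```

Run:
```python
from h import *
h=np.radians(-22);go([.9*np.cos(h),.9*np.sin(h),.40]);print(np.round(get_obs()['joint_pos'],2))
```

```text
t 4.6 p [ 1.0895 -0.3191  0.3441] x [ 0.423 -0.193 -0.886] y [ 0.891 -0.09   0.445] z [-0.165 -0.977  0.134] lean 27.7 head -24.5 F [ 0.2  1.1 -0.2] open -0.0002
tool-frame mm [-153.8 -200.8   67.3]
[ -3.5   56.81  71.71   9.78 -78.98  86.06]
```

Call:
arm_command --commands '[8,37,-48,3,0,8,37,-48,3,0,8,37,-48,3,0,8,37,-48,3,0]'

```text
clock: 5.1
tool_pos: [1.1791, -0.15, 0.3456]
orientation: [88.1, 54.6, -22.0]
force: [0.4, 0.4, -0.5]
opening: 0.0002
```

Run:
```python
from h import *
go([1.08,.2,.35]);print(np.round(get_obs()['joint_pos'],2))
```

```text
t 5.1 p [ 1.1791 -0.15    0.3456] x [ 0.537 -0.217 -0.815] y [ 0.768 -0.275  0.579] z [-0.35  -0.936  0.019] lean 35.4 head -22.0 F [ 0.4  0.4 -0.5] open 0.0002
tool-frame mm [-132.8 -169.9 -292.9]
[  6.82  59.73  71.71  17.2  -70.94  61.91]
```

Call:
arm_command --commands '[-18,-24,-52,0,0,-18,-24,-52,0,0,-18,-24,-52,0,0,-18,-24,-52,0,0,-18,-24,-52,0,0]'

```text
clock: 5.72
tool_pos: [1.1288, 0.1553, 0.3648]
orientation: [89.7, 53.5, -20.7]
force: [0.5, -0.6, 0.1]
opening: 0.0005
```

Run:
```python
from h import *
A,p=go([1.08,.2,.35]);print(np.round(get_obs()['joint_pos'],2)); print((A.T@np.array([[55,20,15],[45,40,10]]).T).T.round(0))
```

```text
t 5.72 p [1.1288 0.1553 0.3648] x [ 0.556 -0.211 -0.804] y [ 0.754 -0.279  0.594] z [-0.35  -0.937  0.003] lean 36.5 head -20.7 F [ 0.5 -0.6  0.1] open 0.0005
tool-frame mm [-24.6 -58.1 -24.8]
[ 24.67  51.44  52.21  27.61 -66.01  39.11]
[[ 14.  45. -38.]
 [  9.  29. -53.]]
```

Call:
arm_command --commands '[14,45,-38,0,0,14,45,-38,0,0,14,45,-38,0,0,14,45,-38,0,0]'

```text
clock: 6.22
tool_pos: [1.2032, 0.2149, 0.3806]
orientation: [93.9, 45.5, -14.5]
force: [-0.9, 0.1, 0.5]
opening: 0.0
```

Run:
```python
from h import *
A,p=go([.6,0,.30]);print(np.round(get_obs()['joint_pos'],2)); print((A.T@np.array([[55,20,15],[45,40,10]]).T).T.round(0))
```

```text
t 6.22 p [1.2032 0.2149 0.3806] x [ 0.678 -0.176 -0.714] y [ 0.672 -0.244  0.699] z [-0.297 -0.954 -0.047] lean 44.5 head -14.5 F [-0.9  0.1  0.5] open 0.0
tool-frame mm [-313.8 -409.3  388. ]
[ 26.23  62.22  71.71  30.03 -66.06  41.32]
[[ 23.  43. -36.]
 [ 16.  27. -52.]]
```

Call:
arm_command --commands '[-25,-40,30,-4,0,-25,-40,30,0,0,-25,-40,30,0,0,-25,-40,30,0,0,-25,-40,30,0,0]'

```text
clock: 6.85
tool_pos: [1.0106, 0.1604, 0.3548]
orientation: [92.5, 44.2, -14.6]
force: [2.1, -0.1, 2.4]
opening: 0.0009
```

Run:
```python
from h import *
A,p=go([.49,.01,.28]);print(np.round(get_obs()['joint_pos'],2))
```

```text
t 6.85 p [1.0106 0.1604 0.3548] x [ 0.694 -0.181 -0.697] y [ 0.662 -0.218  0.717] z [-0.282 -0.959 -0.032] lean 45.8 head -14.6 F [ 2.1 -0.1  2.4] open 0.0009
tool-frame mm [-281.9 -365.6  293.4]
[ 24.92  29.5   -1.68  55.84 -33.51   6.69]
```

Call:
arm_command --commands '[-26,-34,27,0,0,-26,-34,27,0,0,-26,-34,27,0,0,-26,-34,27,0,0]'

```text
clock: 7.35
tool_pos: [0.8108, 0.1069, 0.3454]
orientation: [93.8, 42.9, -13.4]
force: [0.1, -0.7, 2.3]
opening: 0.0007
```

Run:
```python
from h import *
A,p=go([.49,.01,.28]);print(np.round(get_obs()['joint_pos'],2))
```

```text
t 7.35 p [0.8108 0.1069 0.3454] x [ 0.712 -0.17  -0.681] y [ 0.645 -0.223  0.731] z [-0.276 -0.96  -0.049] lean 47.1 head -13.4 F [ 0.1 -0.7  2.3] open 0.0007
tool-frame mm [-167.5 -233.2  184.7]
[ 20.41   9.87 -34.51  81.44 -24.33 -18.99]
```

```bash
cat > kin.py <<'E'
from h import *
from scipy.optimize import least_squares
D=[([86.636,20.587,.638,-.016,-70.135,-16.506],[.2293,.6344,.2257],[6.571,89.915,-103.304]),
([25.6,-4.5,-6.5,.4,-88.2,56.6],[.4579,.0037,.4058],[6.1,89.6,-91.7]),
([-10.1,50.57,71.69,.96,-110.87,92.39],[.849,-.352,.3729],[13.3,89.1,-84.7]),
([-6.84,55.07,71.71,4.85,-94.04,89.73],[.9811,-.3422,.324],[69.9,76.5,-28.1]),
([-3.5,56.81,71.71,9.78,-78.98,86.06],[1.0895,-.3191,.3441],[73.2,62.3,-24.5]),
([6.82,59.73,71.71,17.2,-70.94,61.91],[1.1791,-.15,.3456],[88.1,54.6,-22]),
([24.67,51.44,52.21,27.61,-66.01,39.11],[1.1288,.1553,.3648],[89.7,53.5,-20.7]),
([26.23,62.22,71.71,30.03,-66.06,41.32],[1.2032,.2149,.3806],[93.9,45.5,-14.5]),
([24.92,29.5,-1.68,55.84,-33.51,6.69],[1.0106,.1604,.3548],[92.5,44.2,-14.6]),
([20.41,9.87,-34.51,81.44,-24.33,-18.99],[.8108,.1069,.3454],[93.8,42.9,-13.4])]
def rot(a,d): return R.from_rotvec(np.radians(d)*np.array(a,float)).as_matrix()
Y=[0,1,0];X=[1,0,0]
def fk(q,p):
    H,a1,L2,a3,L3,off,L6,s4,s6=p[:9]
    A=rot([0,0,1],q[0]); t=np.array([0,0,H])+A@[a1,off,0]
    B=A@rot(Y,q[1]); t=t+B@[0,0,L2]
    C=A@rot(Y,q[1]-q[2]); t=t+C@[L3,0,a3]
    E=C@rot(X,s4*q[3])@rot(Y,-q[4])@rot(X,s6*q[5]); 
    return t+E@[L6,0,0],E
def fit():
    best=None
    for s4 in(1,-1):
        for s6 in(1,-1):
            def f(p):
                P=np.r_[p[:7],s4,s6];o=[]
                for q,x,e in D:
                    t,E=fk(q,P);W=R.from_euler('xyz',e,degrees=True).as_matrix()
                    o+=list((t-x)*5)+list((E[:,0]-W[:,0]))+list((E@rot(X,p[7])-W)[:,2])
                return o
            for r0 in(0,90):
                r=least_squares(f,[.4,0,.4,0,.4,-.19,.25,r0])
                if best is None or r.cost<best[0]: best=(r.cost,np.r_[r.x[:7],s4,s6],r.x[7])
    return best
E
python3 - <<'E'
from kin import *
c,p,r=fit();print(c,p.round(4),r)
np.save('kin.npy',np.r_[p,r])
def solve(x,d,jz,seeds):
    Z=jz-d*(jz@d);Z/=np.linalg.norm(Z);out=[]
    lo=np.array([-176,-82,-58.2,-173.8,-174.7,-173.6]);hi=np.array([176,121.7,71.7,95.4,-.2,173.6])
    for s in seeds:
        def f(q):
            t,E=fk(q,p);return np.r_[(t-x)*5,E[:,0]-d,(E@rot(X,r))[:,2]-Z]
        z=least_squares(f,np.clip(s,lo+1,hi-1),bounds=(lo,hi));out.append((z.cost,z.x))
    return out
rng=np.random.default_rng(0)
rx=np.array([.546,-.011,.126])
for lean in(38,42,46):
  for hd in(-17,-13,-7):
    l,h=np.radians([lean,hd]);d=np.array([np.sin(l)*np.cos(h),np.sin(l)*np.sin(h),-np.cos(l)])
    jz=np.array([np.sin(h),-np.cos(h),0]);
    S=solve(rx,d,jz,[D[-1][0]]+[[rng.uniform(-20,40),rng.uniform(-30,60),rng.uniform(-50,30),rng.uniform(-170,90),rng.uniform(-120,-5),rng.uniform(-170,170)] for _ in range(10)])
    seen=[]
    for c,q in S:
        if c<1e-5 and not any(np.allclose(q,s,atol=2) for s in seen): seen.append(q);print(lean,hd,q.round(1))
    if not seen: print(lean,hd,'none',min(c for c,_ in S))
E
```

```text
0.5600932253619448 [ 0.2774  0.1682  0.5359  0.0426  0.334  -0.156   0.4004 -1.     -1.    ] 179.97246100741685
38 -17 none 0.06024688911439204
38 -13 none 0.06307392819662483
38 -7 none 0.0658046417088396
42 -17 none 0.08236329654994101
42 -13 none 0.08598752584293558
42 -7 none 0.08947731614289595
46 -17 none 0.10781556003657453
46 -13 none 0.11233860135154804
46 -7 none 0.11668029671151352
```

```bash
cat > kin2.py <<'E'
from kin import *
W=[R.from_euler('xyz',e,degrees=True).as_matrix() for _,_,e in D]
def ori(q,p):
    A=rot([0,0,1],q[0])@rot(Y,q[1]-q[2])
    u=lambda v:v/np.linalg.norm(v)
    B=A@rot(u(p[0:3]),q[3]);C=B@rot(u(p[3:6]),q[4]);E=C@rot(u(p[6:9]),q[5])
    return A,B,C,E@R.from_rotvec(p[9:12]).as_matrix()
def fo(p): return np.concatenate([(ori(q,p)[3]-w).ravel() for (q,_,_),w in zip(D,W)])
def fitall():
    rng=np.random.default_rng(1)
    b=min((least_squares(fo,rng.normal(size=12)) for _ in range(60)),key=lambda r:r.cost)
    p=b.x
    # position linear: a1x,a1y,H (base frame Rz), upper (in Ry(j2)), forearm in A, after j4 B, after j5 C, tool
    M=[];y=[]
    for (q,x,_),w in zip(D,W):
        A,B,C,_=ori(q,p);Z=rot([0,0,1],q[0]);U=Z@rot(Y,q[1])
        M.append(np.c_[[0,0,1],Z[:,:2],U[:,[0,2]],A[:,[0,2]],B,C,w]);y+=list(x)
    M=np.vstack(M); s,*_=np.linalg.lstsq(M,np.array(y),rcond=1e-3)
    return p,s,b.cost,np.abs(M@s-y).max()
def fk2(q,p,s):
    A,B,C,E=ori(q,p);Z=rot([0,0,1],q[0]);U=Z@rot(Y,q[1])
    return np.c_[[0,0,1],Z[:,:2],U[:,[0,2]],A[:,[0,2]],B,C,E]@s,E
E
python3 - <<'E'
from kin2 import *
p,s,c,e=fitall(); u=lambda v:(v/np.linalg.norm(v)).round(3)
print(c,e,u(p[:3]),u(p[3:6]),u(p[6:9]),p[9:].round(2),s.round(3)); np.savez('k2.npz',p=p,s=s)
E
```

```text
4.471379068932505e-06 0.00022287063682918662 [-1. -0. -0.] [-0. -1.  0.] [-1. -0. -0.] [3.14 0.   0.  ] [ 0.197 -0.001  0.    -0.     0.602  0.232  0.001  0.232 -0.096 -0.
  0.189 -0.096  0.     0.189  0.     0.   ]
```

```bash
cat >> kin2.py <<'E'
_k=np.load('k2.npz') 
lo=np.array([-176,-82,-58.2,-173.8,-174.7,-173.6]);hi=np.array([176,121.7,71.7,95.4,-.2,173.6])
def dj(lean,hd,roll=0):
    l,h=np.radians([lean,hd]);d=np.array([np.sin(l)*np.cos(h),np.sin(l)*np.sin(h),-np.cos(l)])
    z=np.array([np.sin(h),-np.cos(h),0]); return d,z
def solve(x,d,Z,s,jz=True):
    def f(q):
        t,E=fk2(q,_k['p'],_k['s']);return np.r_[(t-x)*5,E[:,0]-d,E[:,2]-Z]
    z=least_squares(f,np.clip(s,lo+1,hi-1),bounds=(lo,hi));return z.cost,z.x
E
python3 - <<'E'
from kin2 import *
rng=np.random.default_rng(0)
rx=np.array([.546,-.011,.126])
for lean in(36,40,45):
  for hd in(-15,-8,0,10):
    for sg in (1,-1):
      d,z=dj(lean,hd);z=z*sg;seen=[];cs=[]
      for k in range(14):
        s=D[-1][0] if k==0 else [rng.uniform(-30,50),rng.uniform(-30,60),rng.uniform(-50,30),rng.uniform(-170,90),rng.uniform(-120,-5),rng.uniform(-170,170)]
        c,q=solve(rx,d,z,s);cs.append(c)
        if c<1e-5 and not any(np.allclose(q,t,atol=2) for t in seen): seen.append(q)
      print(lean,hd,sg,[list(q.round(0)) for q in seen], f'{min(cs):.1e}' if not seen else '')
E
```

```text
36 -15 1 [] 5.1e-03
36 -15 -1 [] 5.1e-03
36 -8 1 [] 1.9e-02
36 -8 -1 [] 1.9e-02
36 0 1 [] 1.7e-02
36 0 -1 [] 1.7e-02
36 10 1 [] 7.1e-03
36 10 -1 [] 7.1e-03
40 -15 1 [] 3.6e-03
40 -15 -1 [] 3.6e-03
40 -8 1 [] 1.3e-02
40 -8 -1 [] 1.3e-02
40 0 1 [] 1.8e-02
40 0 -1 [] 1.8e-02
40 10 1 [] 7.1e-03
40 10 -1 [] 7.0e-03
45 -15 1 [] 4.5e-04
45 -15 -1 [] 4.5e-04
45 -8 1 [] 3.8e-03
45 -8 -1 [] 3.8e-03
45 0 1 [] 5.6e-03
45 0 -1 [] 5.6e-03
45 10 1 [] 1.6e-03
45 10 -1 [] 1.6e-03
```

Run:
```python
from kin2 import *
rng=np.random.default_rng(0)
st=np.array([.546,-.011,.117]);en=np.array([.566,.029,.135])
for lean in(36,40,45):
  for hd in(-20,-25,-30,-35):
   for n,x in(('st',st),('en',en),('pre',st+[-.045,.02,.0])):
      d,z=dj(lean,hd);seen=[];cs=[]
      for k in range(10):
        s=D[-1][0] if k==0 else [rng.uniform(-30,50),rng.uniform(-30,60),rng.uniform(-50,30),rng.uniform(-170,90),rng.uniform(-120,-5),rng.uniform(-170,170)]
        c,q=solve(x,d,z,s);cs.append(c)
        if c<1e-5 and not any(np.allclose(q,t,atol=2) for t in seen): seen.append(q)
      print(lean,hd,n,[q.round(0).astype(int).tolist() for q in seen], f'{min(cs):.1e}' if not seen else '')
```

```text
36 -20 st [] 4.7e-04
36 -20 en [] 2.6e-03
36 -20 pre [] 4.0e-04
36 -25 st [] 1.4e-03
36 -25 en [] 8.2e-03
36 -25 pre [] 1.5e-03
36 -30 st [] 7.2e-03
36 -30 en [] 5.0e-03
36 -30 pre [] 7.5e-03
36 -35 st [] 1.1e-02
36 -35 en [] 2.3e-03
36 -35 pre [] 1.8e-02
40 -20 st [] 4.1e-05
40 -20 en [] 1.3e-03
40 -20 pre [] 1.1e-05
40 -25 st [] 1.6e-03
40 -25 en [] 7.6e-03
40 -25 pre [] 1.8e-03
40 -30 st [] 8.3e-03
40 -30 en [] 1.2e-02
40 -30 pre [] 8.5e-03
40 -35 st [] 2.0e-02
40 -35 en [] 6.9e-03
40 -35 pre [] 2.0e-02
45 -20 st [[-23, 3, -57, -171, -15, -96]] 
45 -20 en [] 3.3e-03
45 -20 pre [] 2.0e-04
45 -25 st [] 2.7e-03
45 -25 en [] 1.1e-02
45 -25 pre [] 3.9e-03
45 -30 st [] 1.1e-02
45 -30 en [] 2.4e-02
45 -30 pre [] 1.3e-02
45 -35 st [] 2.6e-02
45 -35 en [] 1.6e-02
45 -35 pre [] 2.6e-02
```

```bash
cat > m.py <<'E'
from kin2 import *
rng=np.random.default_rng(0)
st=np.array([.546,-.011,.117])
S=[[rng.uniform(-60,60),rng.uniform(-40,70),rng.uniform(-55,60),rng.uniform(-170,90),rng.uniform(-140,-5),rng.uniform(-170,170)] for _ in range(16)]
for lean in(36,41,46):
  for hd in range(-60,31,10):
      seen=[];cs=[]
      for sg in(1,-1):
       d,z=dj(lean,hd);z=z*sg
       for s in S:
        c,q=solve(st,d,z,s);cs.append(c)
        if c<1e-6 and not any(np.allclose(q,t,atol=2) for t in seen): seen.append(q)
      print(lean,hd,[q.round(0).astype(int).tolist() for q in seen], f'{min(cs):.1e}' if not seen else '',flush=True)
E
time timeout 400 python3 m.py
```

```text
36 -60 [[35, 12, -55, 58, -44, -56], [35, 12, -55, 58, -44, 124]] 
36 -50 [] 7.1e-04
36 -40 [] 7.1e-03
36 -30 [] 7.2e-03
36 -20 [] 4.7e-04
36 -10 [] 1.3e-02
36 0 [] 2.0e-02
36 10 [] 8.0e-03
36 20 [[18, 2, -47, -12, -5, 104], [18, 2, -47, -13, -5, -76]] 
36 30 [[5, 4, -33, -38, -24, 146], [5, 4, -33, -38, -24, -34]] 
41 -60 [[36, 14, -57, 64, -46, -63], [36, 14, -57, 64, -46, 117]] 
41 -50 [] 3.9e-03
41 -40 [] 1.6e-02
41 -30 [] 8.9e-03
41 -20 [] 1.2e-06
41 -10 [] 6.8e-03
41 0 [] 1.2e-02
41 10 [] 4.6e-03
41 20 [[10, 2, -39, -39, -10, 136], [10, 2, -39, -39, -10, -44]] 
41 30 [[-3, 5, -31, -52, -27, 164], [-3, 5, -31, -52, -27, -16]] 
46 -60 [] 1.0e-05
46 -50 [] 9.0e-03
46 -40 [] 2.9e-02
46 -30 [] 1.2e-02
46 -20 [[-23, 3, -58, -172, -18, -95], [-23, 3, -58, -172, -17, 85]] 
46 -10 [] 9.9e-04
46 0 [] 2.7e-03
46 10 [] 3.9e-04
46 20 [[-3, 3, -34, -63, -19, 169], [-3, 3, -34, -63, -19, -11]] 
46 30 [[-11, 6, -31, -64, -32, 2]] 
real	1m30.821s
user	1m30.822s
sys	0m0.548s
```

```bash
cat > an.py <<'E'
import numpy as np
_k=np.load('k2.npz');s=_k['s']
H,L2=s[0],s[4];Lf=s[5]+s[7];off=s[8]+s[11]; Lt=None
def ik(x,n=360,lt=None):
    # tool: after j5 C-frame offset (x:s10) + tool x (s13)
    lt=s[10]+s[13]; print
    j4,j5=np.meshgrid(np.linspace(-173.8,95.5,n),np.linspace(-174.7,-.2,n))
    a=np.radians(-j4);b=np.radians(-j5)   # Rx(-j4) Ry(-j5)
    # v = (Lf,0,0)+Rx(a)[(0,off,0)+Ry(b)(lt,0,0)]
    d0=np.stack([np.cos(b),0*b,-np.sin(b)])
    rx=lambda w:np.stack([w[0],np.cos(a)*w[1]-np.sin(a)*w[2],np.sin(a)*w[1]+np.cos(a)*w[2]])
    dF=rx(d0);v=rx(np.stack([lt*d0[0],off+0*a,lt*d0[2]]));v[0]+=Lf
    out=[]
    r2=x[0]**2+x[1]**2
    for sh in(1,-1):
        rho=sh*np.sqrt(np.where(r2>v[1]**2,r2-v[1]**2,np.nan))
        j1=np.arctan2(x[1],x[0])-np.arctan2(v[1],rho)
        h=x[2]-H; D2=rho**2+h**2
        f=np.hypot(v[0],v[2]);fa=np.arctan2(v[2],v[0]) # elev of v in forearm frame
        c=(D2-L2**2-f**2)/(2*L2*f)
        for el in(1,-1):
            g=el*np.arccos(np.where(np.abs(c)<=1,c,np.nan)) # angle from upper arm dir to v dir
            up=np.arctan2(h,rho)-np.arctan2(f*np.sin(g),L2+f*np.cos(g)) # elevation of upper arm
            j2=np.pi/2-up; pd=-(up+g-fa) # forearm pitch down
            j3=j2-pd
            w=lambda t:np.degrees((t+np.pi)%(2*np.pi)-np.pi)
            J1,J2,J3=w(j1),w(j2),w(j3)
            c1,s1=np.cos(j1),np.sin(j1);cp,sp=np.cos(pd),np.sin(pd)
            X=cp*dF[0]+sp*dF[2];Z=-sp*dF[0]+cp*dF[2]
            d=np.stack([c1*X-s1*dF[1],s1*X+c1*dF[1],Z])
            ok=(np.abs(J1)<175.9)&(J2>-82)&(J2<121.7)&(J3>-58.2)&(J3<71.7)&np.isfinite(J2)
            lean=np.degrees(np.arccos(np.clip(-d[2],-1,1)));hd=np.degrees(np.arctan2(d[1],d[0]))
            out.append(np.stack([lean,hd,J1,J2,J3,j4,j5])[:,ok])
    return np.concatenate(out,1)
E
python3 - <<'E'
from an import *
from kin2 import fk2,_k as K
A=ik(np.array([.546,-.011,.117]),60)
q=list(A[2:,A.shape[1]//2])+[0];print(fk2(q,K['p'],K['s'])[0],A[:2,A.shape[1]//2],np.degrees(np.arccos(-fk2(q,K['p'],K['s'])[1][2,0])))
for n,x in dict(st=[.546,-.011,.117],en=[.566,.029,.135],deep=[.57,-.02,.117]).items():
    A=ik(np.array(x),700)
    print(n,'rows lean, cols heading',list(range(-60,31,6)))
    for l in range(30,66,3):
        print(l,[int(((abs(A[0]-l)<1.5)&(abs(A[1]-h)<3)).sum()>0) for h in range(-60,31,6)])
E
```

```text
[ 0.54584256 -0.01059158  0.11745413] [64.14740733 71.0351858 ] 64.15672708375695
st rows lean, cols heading [-60, -54, -48, -42, -36, -30, -24, -18, -12, -6, 0, 6, 12, 18, 24, 30]
30 [1, 1, 1, 1, 0, 0, 0, 0, 0, 0, 0, 0, 1, 1, 1, 1]
33 [1, 1, 1, 0, 0, 0, 0, 0, 0, 0, 0, 0, 0, 1, 1, 1]
36 [1, 1, 0, 0, 0, 0, 1, 0, 0, 0, 0, 0, 0, 1, 1, 1]
39 [1, 1, 0, 0, 0, 0, 1, 1, 0, 0, 0, 0, 0, 1, 1, 1]
42 [1, 0, 0, 0, 0, 0, 1, 1, 0, 0, 0, 0, 0, 1, 1, 1]
45 [1, 0, 0, 0, 0, 0, 0, 1, 1, 0, 0, 0, 1, 1, 1, 1]
48 [1, 0, 0, 0, 0, 0, 0, 1, 1, 1, 0, 1, 1, 1, 1, 1]
51 [1, 0, 0, 0, 0, 0, 0, 1, 1, 1, 1, 1, 1, 1, 1, 1]
54 [1, 0, 0, 0, 0, 0, 0, 0, 1, 1, 1, 1, 1, 1, 1, 1]
57 [0, 0, 0, 0, 0, 0, 0, 0, 1, 1, 1, 1, 1, 1, 1, 1]
60 [0, 0, 0, 0, 0, 0, 0, 0, 0, 1, 1, 1, 1, 1, 1, 1]
63 [0, 0, 0, 0, 0, 0, 0, 0, 0, 0, 1, 1, 1, 1, 1, 1]
en rows lean, cols heading [-60, -54, -48, -42, -36, -30, -24, -18, -12, -6, 0, 6, 12, 18, 24, 30]
30 [1, 1, 1, 1, 1, 1, 0, 0, 0, 0, 0, 0, 1, 1, 1, 1]
33 [1, 1, 1, 1, 1, 0, 0, 0, 0, 0, 0, 0, 0, 1, 1, 1]
36 [1, 1, 1, 1, 0, 0, 0, 0, 0, 0, 0, 0, 0, 0, 1, 1]
39 [1, 1, 1, 0, 0, 0, 0, 1, 0, 0, 0, 0, 
[... 452 characters left out ...]
ding [-60, -54, -48, -42, -36, -30, -24, -18, -12, -6, 0, 6, 12, 18, 24, 30]
30 [1, 1, 1, 1, 1, 0, 0, 0, 0, 0, 0, 0, 1, 1, 1, 1]
33 [1, 1, 1, 1, 0, 0, 0, 0, 0, 0, 0, 0, 0, 1, 1, 1]
36 [1, 1, 1, 0, 0, 0, 0, 0, 0, 0, 0, 0, 0, 1, 1, 1]
39 [1, 1, 0, 0, 0, 0, 1, 1, 0, 0, 0, 0, 0, 1, 1, 1]
42 [1, 1, 0, 0, 0, 0, 0, 1, 0, 0, 0, 0, 1, 1, 1, 1]
45 [1, 1, 0, 0, 0, 0, 0, 1, 0, 0, 0, 0, 1, 1, 1, 1]
48 [1, 0, 0, 0, 0, 0, 0, 1, 1, 0, 0, 1, 1, 1, 1, 1]
51 [1, 0, 0, 0, 0, 0, 0, 1, 1, 1, 1, 1, 1, 1, 1, 1]
54 [1, 0, 0, 0, 0, 0, 0, 1, 1, 1, 1, 1, 1, 1, 1, 1]
57 [1, 0, 0, 0, 0, 0, 0, 0, 1, 1, 1, 1, 1, 1, 1, 1]
60 [1, 0, 0, 0, 0, 0, 0, 0, 1, 1, 1, 1, 1, 1, 1, 1]
63 [1, 0, 0, 0, 0, 0, 0, 0, 0, 1, 1, 1, 1, 1, 1, 1]
```

```bash
cat > path.py <<'E'
from kin2 import *
def run(q,x0,d,z,wps,step=.025,verbose=True):
    x0=np.array(x0,float);worst=0
    for w in wps:
        w=np.array(w,float);n=max(1,int(np.ceil(np.linalg.norm(w-x0)/step)));mx=0;mj=0;js=0
        for i in range(1,n+1):
            c,qn=solve(x0+(w-x0)*i/n,d,z,q);mx=max(mx,c);js=max(js,np.abs(qn-q).max());q=qn
        x0=w;worst=max(worst,mx)
        if verbose: print(w,'cost %.1e'%mx,'maxstep %.0f'%js,q.round(0))
    return q,worst
E
python3 - <<'E'
from path import *
from an import ik
A=ik(np.array([.546,-.011,.117]),900)
for l,h in((47,-13.4),(49,-13.4),(47,-16),(49,-16),(42,-19)):
    m=(abs(A[0]-l)<.5)&(abs(A[1]-h)<.8); print(l,h,A[2:,m][:,::max(1,m.sum()//4)].T.round(0).tolist())
o=get_obs();W=R.from_euler('xyz',o['orientation'],degrees=True).as_matrix()
q=np.array(o['joint_pos']);x=o['tool_pos']
for name,w in dict(a=[[.9,-.3,.35],[.75,-.45,.35],[.6,-.3,.35],[.47,-.1,.3],[.5,.0,.2],[.49,.006,.12],[.546,-.011,.12],[.566,.029,.135]],
   b=[[.49,.0,.28],[.49,.006,.12],[.546,-.011,.12],[.566,.029,.135]]).items():
    print(name);run(q,x,W[:,0],W[:,2],w)
E
```

```text
47 -13.4 [[-21.0, 2.0, -47.0, -142.0, -8.0], [-18.0, 2.0, -44.0, -137.0, -4.0], [-16.0, 2.0, -43.0, -132.0, -3.0], [-15.0, 2.0, -42.0, -129.0, -2.0], [-14.0, 2.0, -41.0, -127.0, -0.0]]
49 -13.4 [[-25.0, 3.0, -52.0, -150.0, -17.0], [-24.0, 3.0, -50.0, -147.0, -14.0], [-23.0, 3.0, -50.0, -146.0, -13.0], [-23.0, 2.0, -48.0, -143.0, -12.0], [-21.0, 2.0, -46.0, -138.0, -9.0]]
47 -16 [[-24.0, 3.0, -54.0, -158.0, -15.0], [-23.0, 3.0, -51.0, -153.0, -12.0], [-23.0, 2.0, -51.0, -153.0, -11.0], [-22.0, 2.0, -49.0, -148.0, -10.0]]
49 -16 [[-26.0, 4.0, -57.0, -161.0, -21.0], [-25.0, 4.0, -56.0, -159.0, -19.0], [-25.0, 4.0, -55.0, -160.0, -18.0], [-25.0, 3.0, -54.0, -154.0, -17.0], [-24.0, 3.0, -53.0, -153.0, -15.0]]
42 -19 [[-22.0, 2.0, -52.0, -165.0, -7.0], [-22.0, 2.0, -50.0, -162.0, -4.0], [-21.0, 2.0, -48.0, -158.0, -3.0], [-20.0, 2.0, -47.0, -154.0, -1.0], [-19.0, 2.0, -46.0, -152.0, -0.0]]
a
[ 0.9  -0.3   0.35] cost 5.8e-07 maxstep 21 [ -5.  20.  -8.  22. -16.  59.]
[ 0.75 -0.45  0.35] cost 1.9e-24 maxstep 5 [-21.  15.  -2. -12. -27. 102.]
[ 0.6  -0.3   0.35] cost 2.3e-19 maxstep 7 [ -9.  -6. -37.  16. -13.  67.]
[ 0.47 -0.1   0.3 ] cost 1.1e-02 maxstep 14 [ 22. -26. -58.  44. -30.  18.]
[0.5 0.  0.2] cost 4.9e-02 maxstep 3 [ 31. -11. -58.  47. -29.   2.]
[0.49  0.006 0.12 ] cost 9.9e-02 maxstep 2 [ 29.  -4. -58.  41. -23.   8.]
[ 0.546 -0.011  0.12 ] cost 9.2e-02 maxstep 7 [ 19.   1. -58.  58. -16.  -0.]
[0.566 0.029 0.135] cost 7.0e-02 maxstep 8 [ 20.   3. -58.  73. -19. -17.]
b
[0.49 0.   0.28] cost 1.7e-02 maxstep 15 [ 37. -20. -58.  51. -38.  -2.]
[0.49  0.006 0.12 ] cost 9.9e-02 maxstep 3 [ 29.  -4. -58.  41. -23.   8.]
[ 0.546 -0.011  0.12 ] cost 9.2e-02 maxstep 7 [ 19.   1. -58.  58. -16.  -0.]
[0.566 0.029 0.135] cost 7.0e-02 maxstep 8 [ 20.   3. -58.  73. -19. -17.]
```

Run:
```python
from path import *
for lean,hd in((47,-13.4),(49,-14)):
    d,z=dj(lean,hd); st=[.546,-.011,.117]
    best=min((solve(np.array(st),d,z,[-22,3,-48,-142,-9,j6]) for j6 in(-150,-90,-30,30,90,150)),key=lambda t:t[0])
    print(lean,hd,best[0],best[1].round(0)); q0=best[1]
    for n,w in dict(end=[[.566,.029,.135]],pre=[[.49,.006,.117],[.49,.006,.2],[.5,-.1,.25]],
      r1=[[.5,-.08,.2],[.52,-.25,.25],[.6,-.4,.35],[.75,-.45,.35]],
      up=[[.51,.0,.2],[.55,-.15,.3],[.65,-.35,.35],[.75,-.45,.35]],
      r2=[[.49,.006,.117],[.48,-.1,.2],[.55,-.3,.2],[.75,-.45,.35]]).items():
        print(n);run(q0,st,d,z,w)
```

```text
47 -13.4 9.686371035963818e-06 [ -14.    2.  -42. -129.   -1. -140.]
end
[0.566 0.029 0.135] cost 1.3e-04 maxstep 8 [ -13.    2.  -42. -143.   -0. -127.]
pre
[0.49  0.006 0.117] cost 4.8e-06 maxstep 2 [ -14.   -4.  -47. -129.   -0. -141.]
[0.49  0.006 0.2  ] cost 9.9e-03 maxstep 10 [ -18.  -13.  -52. -151.   -0. -116.]
[ 0.5  -0.1   0.25] cost 4.4e-02 maxstep 11 [ -15.  -14.  -41. -100.   -0. -170.]
r1
[ 0.5  -0.08  0.2 ] cost 2.1e-02 maxstep 6 [ -15.  -10.  -43. -107.   -0. -162.]
[ 0.52 -0.25  0.25] cost 3.7e-02 maxstep 9 [ -37.   -5.  -33.  -83.  -21. -174.]
[ 0.6  -0.4   0.35] cost 7.7e-02 maxstep 2 [ -47.    3.  -16.  -78.  -32. -174.]
[ 0.75 -0.45  0.35] cost 9.3e-02 maxstep 2 [ -40.   15.   -3.  -82.  -25. -174.]
up
[0.51 0.   0.2 ] cost 8.9e-03 maxstep 10 [ -18.  -11.  -49. -150.   -0. -117.]
[ 0.55 -0.15  0.3 ] cost 6.6e-02 maxstep 11 [ -19.  -11.  -35.  -93.   -5. -174.]
[ 0.65 -0.35  0.35] cost 8.3e-02 maxstep 3 [ -38.    3.  -16.  -83.  -24. -174.]
[ 0.75 -0.45  0.35] cost 9.3e-02 maxstep 2 [ -40.   15.   -3.  -82.  -25. -174.]
r2
[0.49  0.006 0.117] cost 4.8e-06 maxstep 
[... 965 characters left out ...]
maxstep 2 [ -40.   15.   -3.  -83.  -24. -174.]
up
[0.51 0.   0.2 ] cost 5.3e-03 maxstep 26 [ -17.  -11.  -48. -144.   -0. -124.]
[ 0.55 -0.15  0.3 ] cost 5.4e-02 maxstep 9 [ -19.  -12.  -35.  -94.   -4. -174.]
[ 0.65 -0.35  0.35] cost 7.1e-02 maxstep 3 [ -38.    3.  -17.  -84.  -23. -174.]
[ 0.75 -0.45  0.35] cost 8.0e-02 maxstep 2 [ -40.   15.   -3.  -83.  -24. -174.]
r2
[0.49  0.006 0.117] cost 2.2e-21 maxstep 2 [ -24.   -3.  -55. -144.  -13. -119.]
[ 0.48 -0.1   0.2 ] cost 1.7e-02 maxstep 26 [ -15.  -12.  -44.  -98.   -0. -172.]
[ 0.55 -0.3   0.2 ] cost 1.6e-02 maxstep 4 [ -38.    3.  -29.  -82.  -21. -174.]
[ 0.75 -0.45  0.35] cost 8.0e-02 maxstep 2 [ -40.   15.   -3.  -83.  -24. -174.]
```

Run:
```python
from path import *
for lean,hd in((49.5,-15),):
    d,z=dj(lean,hd);z=-z; st=[.546,-.011,.117]
    best=min((solve(np.array(st),d,z,[-22,3,-48,-142,-9,j6]) for j6 in(-30,30,60,90,150)),key=lambda t:t[0])
    print(lean,hd,best[0],best[1].round(0)); q0=best[1]
    for n,w in dict(end=[[.566,.029,.135]],
      r1=[[.5,-.08,.15],[.52,-.25,.2],[.6,-.4,.3],[.75,-.5,.35],[.9,-.35,.35]],
      r2=[[.49,.006,.117],[.48,-.1,.15],[.5,-.3,.2],[.6,-.5,.3],[.8,-.5,.35]],
      r3=[[.53,-.1,.2],[.6,-.3,.25],[.75,-.5,.35]],
      r4=[[.5,.006,.117],[.5,-.1,.117],[.5,-.25,.12],[.55,-.45,.3],[.75,-.5,.35]]).items():
        print(n);run(q0,st,d,z,w,.015)
from h import *
t=load('t0');s=load('s0')
print('centrifuge lid',tri((t,(493,225)),(s,(182,148))),atz(t,(487,237),.0))
for nm,u in dict(beaker=(400,225),dish=(347,326),spat=(378,275),jar=(345,190),case=(296,308),box=(249,287),bottle=(270,182)).items(): print(nm,atz(t,u,.03).round(3))
```

```text
49.5 -15 7.454014028918088e-28 [ -25.    4.  -54. -154.  -18.   72.]
end
[0.566 0.029 0.135] cost 8.2e-24 maxstep 5 [ -19.    4.  -57. -172.  -21.   85.]
r1
[ 0.5  -0.08  0.15] cost 2.3e-03 maxstep 18 [ -16.   -6.  -43. -108.   -0.   19.]
[ 0.52 -0.25  0.2 ] cost 6.9e-03 maxstep 7 [-14.  -4. -39. -47.  -2. -44.]
[ 0.6 -0.4  0.3] cost 4.6e-03 maxstep 11 [-22.   3. -22. -19. -16. -67.]
[ 0.75 -0.5   0.35] cost 2.3e-23 maxstep 2 [-25.  17.   2. -18. -27. -68.]
[ 0.9  -0.35  0.35] cost 1.2e-19 maxstep 4 [  -9.   21.   -9.   23.  -12. -117.]
r2
[0.49  0.006 0.117] cost 2.0e-16 maxstep 2 [ -26.   -3.  -58. -149.  -17.   68.]
[ 0.48 -0.1   0.15] cost 3.1e-03 maxstep 15 [ -16.   -7.  -44. -100.   -0.   10.]
[ 0.5 -0.3  0.2] cost 5.2e-03 maxstep 6 [-15.  -4. -42. -28.  -1. -62.]
[ 0.6 -0.5  0.3] cost 1.6e-04 maxstep 9 [-36.  10.  -8. -34. -29. -46.]
[ 0.8  -0.5   0.35] cost 7.0e-18 maxstep 2 [-23.  21.   6. -14. -26. -72.]
r3
[ 0.53 -0.1   0.2 ] cost 1.2e-02 maxstep 26 [ -17.   -7.  -39. -107.   -0.   18.]
[ 0.6  -0.3   0.25] cost 1.7e-02 maxstep 15 [-10.   1. -40.  -1.  -0. -92.]
[ 0.75 -0.5   0.35] cost 2.8e-03 maxstep 14 [-25.  17.   2. -18. -27. -68.]
r4
[0.5   0.006 0.117] cost 5.0e-17 maxstep 1 [ -26.   -1.  -58. -152.  -18.   70.]
[ 0.5   -0.1    0.117] cost 8.5e-05 maxstep 13 [ -15.   -2.  -41. -100.   -0.   10.]
[ 0.5  -0.25  0.12] cost 1.6e-04 maxstep 9 [-28.   3. -35. -75. -10.  -7.]
[ 0.55 -0.45  0.3 ] cost 4.7e-17 maxstep 9 [-34.   3. -16. -33. -27. -47.]
[ 0.75 -0.5   0.35] cost 1.4e-17 maxstep 2 [-25.  17.   2. -18. -27. -68.]
centrifuge lid [ 0.62788818 -0.44668303  0.12855341] [ 0.62249249 -0.46742192  0.        ]
beaker [ 0.65  -0.232  0.03 ]
dish [ 0.393 -0.089  0.03 ]
spat [ 0.521 -0.171  0.03 ]
jar [ 0.745 -0.091  0.03 ]
case [0.439 0.038 0.03 ]
box [0.493 0.156 0.03 ]
bottle [0.768 0.104 0.03 ]
```

Run:
```python
from path import *
for lean,hd in((49.5,-15),(51,-15),(51,-12),(53,-12)):
  d,z=dj(lean,hd);z=-z; st=[.546,-.011,.117]
  best=min((solve(np.array(st),d,z,[-22,3,-48,-142,-9,j6]) for j6 in(30,60,90)),key=lambda t:t[0]);q0=best[1]
  e,ce=run(q0,st,d,z,[[.566,.029,.14]],.015,False)
  print(lean,hd,'%.0e'%best[0],q0.round(0),'en %.0e'%ce,e.round(0))
  for zz in(.09,.12):
    for ym in(-.12,-.2,-.3):
     for xx in(.46,.5,.54):
      q,c=run(q0,st,d,z,[[.5,.006,.117],[xx,ym/2,zz],[xx,ym,zz],[.53,-.42,.28],[.75,-.5,.35]],.02,False)
      if c<1e-4:print('  ',zz,ym,xx,'%.0e'%c,q.round(0))
```

```text
49.5 -15 1e-22 [ -25.    4.  -54. -154.  -18.   72.] en 6e-23 [ -19.    3.  -57. -172.  -19.   84.]
   0.09 -0.2 0.46 2e-06 [-25.  17.   2. -18. -27. -68.]
   0.09 -0.2 0.5 4e-05 [-25.  17.   2. -18. -27. -68.]
   0.09 -0.3 0.46 8e-18 [-25.  17.   2. -18. -27. -68.]
   0.09 -0.3 0.5 1e-17 [-25.  17.   2. -18. -27. -68.]
   0.09 -0.3 0.54 8e-18 [-25.  17.   2. -18. -27. -68.]
51 -15 7e-29 [ -27.    5.  -57. -157.  -23.   76.] en 2e-06 [ -19.    4.  -58. -172.  -23.   85.]
51 -12 2e-27 [ -26.    4.  -52. -145.  -19.   65.] en 2e-21 [ -20.    3.  -53. -159.  -18.   75.]
   0.09 -0.12 0.46 2e-05 [-28.  18.   4. -25. -29. -58.]
   0.09 -0.12 0.5 4e-05 [-28.  18.   4. -25. -29. -58.]
   0.09 -0.12 0.54 1e-04 [-28.  18.   4. -25. -29. -58.]
   0.09 -0.2 0.46 4e-18 [-28.  18.   4. -25. -29. -58.]
   0.09 -0.2 0.5 2e-18 [-28.  18.   4. -25. -29. -58.]
   0.09 -0.2 0.54 2e-18 [-28.  18.   4. -25. -29. -58.]
   0.09 -0.3 0.46 1e-17 [-28.  18.   4. -25. -29. -58.]
   0.09 -0.3 0.5 2e-18 [-28.  18.   4. -25. -29. -58.]
   0.09 -0.3 0.54 2e-18 [-28.  18.   4. -25. -29. -58.]
   0.12 -0.2 0.46 6e-0
[... 717 characters left out ...]
28.  17.   4. -29. -28. -54.]
   0.09 -0.3 0.46 7e-05 [-28.  17.   4. -29. -28. -54.]
   0.09 -0.3 0.5 7e-05 [-28.  17.   4. -29. -28. -54.]
   0.09 -0.3 0.54 7e-05 [-28.  17.   4. -29. -28. -54.]
   0.12 -0.12 0.46 7e-05 [-28.  17.   4. -29. -28. -54.]
   0.12 -0.12 0.5 7e-05 [-28.  17.   4. -29. -28. -54.]
   0.12 -0.12 0.54 8e-05 [-28.  17.   4. -29. -28. -54.]
   0.12 -0.2 0.46 7e-05 [-28.  17.   4. -29. -28. -54.]
   0.12 -0.2 0.5 7e-05 [-28.  17.   4. -29. -28. -54.]
   0.12 -0.2 0.54 7e-05 [-28.  17.   4. -29. -28. -54.]
   0.12 -0.3 0.46 7e-05 [-28.  17.   4. -29. -28. -54.]
   0.12 -0.3 0.5 7e-05 [-28.  17.   4. -29. -28. -54.]
   0.12 -0.3 0.54 7e-05 [-28.  17.   4. -29. -28. -54.]
```

Call:
arm_command --commands '[16,19,46,0,0,16,19,46,0,0,16,19,46,0,0,16,19,46,0,0,16,19,46,0,0]'

```text
clock: 7.98
tool_pos: [0.8649, -0.148, 0.3801]
orientation: [94.6, 41.0, -12.2]
force: [1.3, 0.2, -0.2]
opening: 0.0005
```

Run:
```python
from h import *
A,p=go([.95,-.42,.36]);print(np.round(get_obs()['joint_pos'],2))
```

```text
t 7.97 p [ 0.8649 -0.148   0.3801] x [ 0.738 -0.16  -0.655] y [ 0.622 -0.216  0.753] z [-0.262 -0.963 -0.06 ] lean 49.0 head -12.2 F [ 1.3  0.2 -0.2] open 0.0005
tool-frame mm [119.4  96.6 240.9]
[-10.26  11.24 -29.87  95.46  -1.48 -11.31]
```

Call:
arm_command --commands '[24,19,48,0,0,24,19,48,0,0,24,19,48,0,0,24,19,48,0,0,24,19,48,0,0]'

```text
clock: 8.6
tool_pos: [0.946, -0.4107, 0.3749]
orientation: [91.9, 35.2, -16.3]
force: [0.5, 0.6, 0.1]
opening: 0.0003
```

Run:
```python
from h import *
A,p=go([.75,-.5,.36]);print(np.round(get_obs()['joint_pos'],2))
```

```text
t 8.6 p [ 0.946  -0.4107  0.3749] x [ 0.784 -0.229 -0.576] y [ 0.543 -0.194  0.817] z [-0.299 -0.954 -0.028] lean 54.8 head -16.3 F [0.5 0.6 0.1] open 0.0003
tool-frame mm [-124.7 -101.3  144.2]
[-16.15  24.95 -10.13  47.09  -0.15  40.89]
```

Run:
```python
from kin2 import *
A,p=go([.75,-.5,.36])
for j3 in(-10,-20,-30):
  for j4 in(0,47):
    t,E=fk2([-12.5,j3+40,j3,j4,-.2,40],_k['p'],_k['s']);print(j3,j4,t.round(3),(A.T@(t-p)*1000).round(0))
```

```text
t 8.6 p [ 0.946  -0.4107  0.3749] x [ 0.784 -0.229 -0.576] y [ 0.543 -0.194  0.817] z [-0.299 -0.954 -0.028] lean 54.8 head -16.3 F [0.5 0.6 0.1] open 0.0003
tool-frame mm [-124.7 -101.3  144.2]Traceback (most recent call last):
  File "<stdin>", line 5, in <module>
NameError: name '_k' is not defined. Did you mean: 'fk'?
```

```bash
sed -i 's/_k\b/KK/g' kin2.py
python3 - <<'E'
from kin2 import *
A,p=go([.75,-.5,.36])
for j3 in(-10,-20,-30):
  for j4 in(0,47):
    t,E=fk2([-12.5,j3+40,j3,j4,-.2,40],KK['p'],KK['s']);print(j3,j4,t.round(3),(A.T@(t-p)*1000).round(0))
E
```

```text
t 8.6 p [ 0.946  -0.4107  0.3749] x [ 0.784 -0.229 -0.576] y [ 0.543 -0.194  0.817] z [-0.299 -0.954 -0.028] lean 54.8 head -16.3 F [0.5 0.6 0.1] open 0.0003
tool-frame mm [-124.7 -101.3  144.2]
-10 0 [ 0.881 -0.392  0.178] [  58. -200.    7.]
-10 47 [ 0.982 -0.353  0.286] [ 67. -65. -64.]
-20 0 [ 0.788 -0.371  0.222] [ -45. -218.   14.]
-20 47 [ 0.889 -0.332  0.33 ] [-37. -83. -57.]
-30 0 [ 0.689 -0.349  0.249] [-143. -254.   22.]
-30 47 [ 0.79  -0.31   0.357] [-135. -119.  -49.]
```

Call:
arm_command --commands '[-12,-28,-19,0,0,-12,-28,-19,0,0,-12,-28,-19,0,0]'

```text
clock: 8.98
tool_pos: [0.892, -0.3176, 0.3369]
orientation: [96.1, 36.8, -9.5]
force: [-0.2, -0.2, 0.7]
opening: 0.0003
```

Run:
```python
from h import *
A,p=go([.75,-.5,.36]);print(np.round(get_obs()['joint_pos'],2))
```

```text
t 8.97 p [ 0.892  -0.3176  0.3369] x [ 0.789 -0.132 -0.6  ] y [ 0.571 -0.203  0.796] z [-0.227 -0.97  -0.085] lean 53.2 head -9.5 F [-0.2 -0.2  0.7] open 0.0003
tool-frame mm [-101.9  -25.6  207.2]
[ -9.37  19.59 -17.08  29.13  -0.19  54.7 ]
```

Run:
```python
from kin2 import *
A,p=go([.75,-.5,.36])
for j3 in(-15,-20,-25):
  for j4 in(10,29):
    t,E=fk2([-13.5,j3+39.5,j3,j4,-.2,40],KK['p'],KK['s']);print(j3,j4,t.round(3),(A.T@(t-p)*1000).round(0))
```

```text
t 8.97 p [ 0.892  -0.3176  0.3369] x [ 0.789 -0.132 -0.6  ] y [ 0.571 -0.203  0.796] z [-0.227 -0.97  -0.085] lean 53.2 head -9.5 F [-0.2 -0.2  0.7] open 0.0003
tool-frame mm [-101.9  -25.6  207.2]
-15 10 [ 0.85  -0.398  0.235] [ 38. -88.  97.]
-15 29 [ 0.892 -0.387  0.282] [ 42. -30.  72.]
-20 10 [ 0.802 -0.387  0.255] [ -13. -102.   95.]
-20 29 [ 0.844 -0.376  0.301] [ -9. -44.  70.]
-25 10 [ 0.753 -0.375  0.271] [ -62. -120.   93.]
-25 29 [ 0.795 -0.364  0.317] [-58. -62.  69.]
```

Call:
arm_command --commands '[-10,-28,28,0,0,-10,-28,28,0,0]'

```text
clock: 9.22
tool_pos: [0.8332, -0.3481, 0.3088]
orientation: [95.2, 35.8, -10.6]
force: [-0.0, -0.6, -0.5]
opening: 0.0005
```

Run:
```python
from path import *
A,p=go([.75,-.5,.36]);o=get_obs();q=np.array(o['joint_pos']);print(q.round(1))
W=A;run(q,p,W[:,0],W[:,2],[[.75,-.45,.34],[.65,-.45,.32]],.02)
```

```text
t 9.22 p [ 0.8332 -0.3481  0.3088] x [ 0.797 -0.15  -0.585] y [ 0.556 -0.196  0.808] z [-0.235 -0.969 -0.073] lean 54.2 head -10.6 F [-0.  -0.6 -0.5] open 0.0005
tool-frame mm [-73.6  25.  163. ]
[-10.6  17.4 -18.2   9.9  -0.2  74.9]
[ 0.75 -0.45  0.34] cost 2.9e-20 maxstep 19 [-25.  15.  -1. -30. -24. 121.]
[ 0.65 -0.45  0.32] cost 5.8e-19 maxstep 2 [-32.   9.  -7. -41. -27. 136.]
```

Run:
```python
from path import *
for lean,hd in((54.2,-10.6),(54.2,-13)):
  d,z=dj(lean,hd);z=-z; st=[.546,-.011,.117]
  for j6 in (40,70):
    c,q0=solve(np.array(st),d,z,[-28,5,-55,-149,-26,j6]); print(lean,hd,'%.0e'%c,q0.round(0))
  run(q0,st,d,z,[[.566,.029,.117],[.566,.029,.14]],.015)
  print('path');run(q0,st,d,z,[[.5,.0,.117],[.5,-.12,.12],[.5,-.25,.12],[.53,-.42,.28],[.75,-.45,.34]],.02)
```

```text
54.2 -10.6 1e-20 [ -30.    6.  -56. -147.  -29.   71.]
54.2 -10.6 1e-24 [ -30.    6.  -56. -147.  -29.   71.]
[0.566 0.029 0.117] cost 6.1e-05 maxstep 5 [ -23.    9.  -58. -160.  -31.   80.]
[0.566 0.029 0.14 ] cost 8.5e-21 maxstep 4 [ -22.    4.  -56. -158.  -25.   77.]
path
[0.5   0.    0.117] cost 2.8e-05 maxstep 3 [ -31.    1.  -58. -141.  -26.   66.]
[ 0.5  -0.12  0.12] cost 3.6e-19 maxstep 5 [ -36.    1.  -45. -109.  -21.   36.]
[ 0.5  -0.25  0.12] cost 4.2e-20 maxstep 3 [-46.   6. -36. -92. -28.  25.]
[ 0.53 -0.42  0.28] cost 6.4e-20 maxstep 7 [-42.   3. -17. -53. -32. -22.]
[ 0.75 -0.45  0.34] cost 5.6e-19 maxstep 3 [-25.  15.  -1. -30. -24. -53.]
54.2 -13 1e-05 [ -29.    7.  -58. -153.  -30.   76.]
54.2 -13 1e-05 [ -29.    7.  -58. -153.  -30.   76.]
[0.566 0.029 0.117] cost 7.8e-04 maxstep 3 [ -22.    8.  -58. -163.  -29.   81.]
[0.566 0.029 0.14 ] cost 2.9e-04 maxstep 2 [ -21.    5.  -58. -165.  -27.   81.]
path
[0.5   0.    0.117] cost 4.6e-04 maxstep 3 [ -29.   -0.  -58. -144.  -24.   67.]
[ 0.5  -0.12  0.12] cost 5.7e-05 maxstep 5 [ -37.    1.  -47. -114.  -21.   40.]
[ 0.5  -0.25  0.12] cost 7.2e-21 maxstep 4 [-46.   6. -37. -95. -26.  26.]
[ 0.53 -0.42  0.28] cost 2.0e-19 maxstep 8 [-40.   2. -18. -51. -28. -27.]
[ 0.75 -0.45  0.34] cost 1.6e-24 maxstep 3 [-23.  14.  -4. -25. -20. -61.]
```

Call:
arm_command --commands '[-17,0,29,0,0,-17,0,29,0,0,-17,0,29,0,0,-17,0,29,0,0]'

```text
clock: 9.72
tool_pos: [0.7521, -0.4233, 0.3487]
orientation: [91.5, 34.2, -16.8]
force: [-0.1, -0.1, 0.3]
opening: 0.0002
```

Call:
arm_command --commands '[0,0,0,10.5,0,0,0,0,10.5,0,0,0,0,10.5,0,0,0,0,10.5,0,0,0,0,10.5,0]'

```text
clock: 10.35
tool_pos: [0.7463, -0.4299, 0.3537]
orientation: [145.0, 33.9, -17.4]
force: [0.6, -0.4, -0.3]
opening: 0.0005
```

Call:
arm_command --commands '[0,0,0,10.5,0,0,0,0,10.5,0,0,0,0,10.5,0,0,0,0,10.5,0,0,0,0,10.5,0]'

```text
clock: 10.98
tool_pos: [0.7423, -0.4349, 0.3563]
orientation: [-161.5, 33.9, -17.8]
force: [0.1, 0.7, -0.4]
opening: 0.0002
```

Call:
arm_command --commands '[0,0,0,10.5,0,0,0,0,10.5,0,0,0,0,10.5,0,0,0,0,10.5,0,0,0,0,10.5,0]'

```text
clock: 11.6
tool_pos: [0.7382, -0.4398, 0.3588]
orientation: [-108.0, 33.8, -18.2]
force: [0.2, -0.6, -0.4]
opening: 0.0006
```

Run:
```python
from h import *
A,p=go([.55,-.42,.30]);print(np.round(get_obs()['joint_pos'],2))
```

```text
t 11.6 p [ 0.7382 -0.4398  0.3588] x [ 0.789 -0.26  -0.556] y [-0.599 -0.128 -0.79 ] z [ 0.134  0.957 -0.257] lean 56.2 head -18.2 F [ 0.2 -0.6 -0.4] open 0.0006
tool-frame mm [-121.   156.7    8.8]
[-17.88  10.98 -20.71   8.19  -2.11 -80.35]
```

Call:
arm_command --commands '[-9,14,41,6,0,-9,14,41,6,0,-9,14,41,6,0]'

```text
clock: 11.98
tool_pos: [0.703, -0.3479, 0.3236]
orientation: [-85.9, 34.7, -12.2]
force: [0.4, 0.5, -0.6]
opening: 0.0005
```

Run:
```python
from h import *
A,p=go([.70,-.30,.45]);print(np.round(get_obs()['joint_pos'],2))
```

```text
t 11.97 p [ 0.703  -0.3479  0.3236] x [ 0.804 -0.174 -0.569] y [-0.539  0.19  -0.82 ] z [0.25  0.966 0.059] lean 55.3 head -12.2 F [ 0.4  0.5 -0.6] open 0.0005
tool-frame mm [-82.6 -93.   53. ]
[-12.18   6.16 -28.33   1.52  -0.17 -95.66]
```

Call:
arm_command --commands '[0,28,22,-4,0,-26,-37,0,0,0,-26,-37,0,0,0,-26,-37,0,0,0]'

```text
clock: 12.48
tool_pos: [0.6843, -0.3304, 0.4331]
orientation: [-89.1, 35.1, -11.1]
force: [0.5, 0.6, 0.3]
opening: 0.0003
```

Run:
```python
from path import *
A,p=go([.70,-.30,.45]);o=get_obs();q=np.array(o['joint_pos']);print(q.round(1))
run(q,p,A[:,0],A[:,2],[[.65,-.45,.42],[.53,-.42,.28],[.5,-.25,.12],[.5,-.12,.12],[.5,0,.12],[.546,-.011,.117],[.566,.029,.135]],.02)
```

```text
t 12.47 p [ 0.6843 -0.3304  0.4331] x [ 0.803 -0.158 -0.574] y [-0.56   0.126 -0.818] z [0.202 0.979 0.013] lean 54.9 head -11.1 F [0.5 0.6 0.3] open 0.0003
tool-frame mm [ -1.9 -18.8  33.2]
[-11.2  -1.2 -20.1  -0.1 -16.2 -90.8]
[ 0.65 -0.45  0.42] cost 1.9e-21 maxstep 7 [-30.   5.  -3. -30. -32. -54.]
[ 0.53 -0.42  0.28] cost 7.5e-26 maxstep 4 [-43.   3. -17. -54. -32. -22.]
[ 0.5  -0.25  0.12] cost 2.0e-19 maxstep 7 [-48.   7. -37. -95. -29.  28.]
[ 0.5  -0.12  0.12] cost 2.4e-19 maxstep 3 [ -38.    1.  -47. -113.  -24.   40.]
[0.5  0.   0.12] cost 1.4e-04 maxstep 6 [ -31.    0.  -58. -141.  -26.   65.]
[ 0.546 -0.011  0.117] cost 6.5e-05 maxstep 3 [ -30.    7.  -58. -149.  -32.   74.]
[0.566 0.029 0.135] cost 1.0e-06 maxstep 4 [ -22.    6.  -58. -161.  -30.   79.]
```

Call:
arm_command --commands '[0,5,-41,0,0,0,5,-41,0,0,0,5,-41,0,0]'

```text
clock: 12.85
tool_pos: [0.6502, -0.4501, 0.4299]
orientation: [-89.5, 34.4, -11.1]
force: [-0.7, -0.6, -0.7]
opening: 0.0003
```

Call:
arm_command --commands '[-5,46,1,0,0,-5,46,1,0,0,-5,46,1,0,0,-5,46,1,0,0]'

```text
clock: 13.35
tool_pos: [0.5269, -0.4286, 0.2895]
orientation: [-90.0, 34.2, -11.9]
force: [0.3, -0.8, -1.1]
opening: 0.0004
```

Run:
```python
from path import *
A,p=go([.48,-.25,.12]);o=get_obs();q=np.array(o['joint_pos']);print(q.round(1))
run(q,p,A[:,0],A[:,2],[[.5,-.25,.12],[.5,-.12,.12],[.5,0,.12],[.546,-.011,.117],[.566,.029,.135]],.02)
```

```text
t 13.35 p [ 0.5269 -0.4286  0.2895] x [ 0.809 -0.171 -0.562] y [-0.55   0.116 -0.827] z [ 0.207  0.978 -0.   ] lean 55.8 head -11.9 F [ 0.3 -0.8 -1.1] open 0.0004
tool-frame mm [ 26.7 186.7 165.1]
[-43.8   2.2 -16.6 -55.  -32.2 -20.4]
[ 0.5  -0.25  0.12] cost 1.4e-20 maxstep 7 [-49.   7. -38. -98. -31.  33.]
[ 0.5  -0.12  0.12] cost 1.4e-18 maxstep 3 [ -41.    2.  -49. -117.  -27.   47.]
[0.5  0.   0.12] cost 6.6e-04 maxstep 5 [ -30.   -0.  -58. -142.  -26.   66.]
[ 0.546 -0.011  0.117] cost 4.8e-04 maxstep 3 [ -31.    7.  -58. -150.  -33.   75.]
[0.566 0.029 0.135] cost 2.4e-04 maxstep 4 [ -22.    6.  -58. -162.  -30.   80.]
```

Call:
arm_command --commands '[3,34,33,0,0,3,34,33,0,0,3,34,33,0,0,3,34,33,0,0,3,34,33,0,0]'

```text
clock: 13.98
tool_pos: [0.4723, -0.2509, 0.1371]
orientation: [-90.6, 34.2, -12.8]
force: [-1.2, 1.3, -0.9]
opening: 0.0002
```

Run:
```python
from path import *
A,p=go([.48,0.01,.125]);o=get_obs();q=np.array(o['joint_pos']);print(q.round(1))
run(q,p,A[:,0],A[:,2],[[.5,-.12,.12],[.5,0,.12],[.546,-.011,.117],[.566,.029,.135]],.02)
```

```text
t 13.97 p [ 0.4723 -0.2509  0.1371] x [ 0.806 -0.183 -0.563] y [-0.551  0.115 -0.827] z [ 0.216  0.976 -0.009] lean 55.8 head -12.8 F [-1.2  1.3 -0.9] open 0.0002
tool-frame mm [-34.9  35.6 256.5]
[-49.    2.4 -38.9 -92.2 -29.2  25.4]
[ 0.5  -0.12  0.12] cost 8.3e-19 maxstep 5 [ -41.    2.  -49. -118.  -27.   49.]
[0.5  0.   0.12] cost 9.6e-04 maxstep 5 [ -30.   -1.  -58. -143.  -25.   66.]
[ 0.546 -0.011  0.117] cost 7.6e-04 maxstep 3 [ -30.    7.  -58. -152.  -32.   76.]
[0.566 0.029 0.135] cost 5.1e-04 maxstep 4 [ -22.    6.  -58. -163.  -29.   81.]
```

Call:
arm_command --commands '[-4,5,50,0,0,-4,5,50,0,0,-4,5,50,0,0,-4,5,40,0,0]'

```text
clock: 14.48
tool_pos: [0.4859, -0.0597, 0.1258]
orientation: [-90.8, 34.5, -13.5]
force: [-0.2, 1.7, -0.3]
opening: 0.0004
```

Run:
```python
from path import *
A,p=go([.48,0.01,.125]);o=get_obs();q=np.array(o['joint_pos']);print(q.round(1))
run(q,p,A[:,0],A[:,2],[[.49,0,.12],[.546,-.011,.117],[.566,.029,.135]],.02)
a=snap('wrist','w1');b=snap('scene','s1')
c=cv2.resize(b['frame'][150:310,200:400],(800,640))[:600];cv2.imwrite('pics/c3.png',c)
```

```text
t 14.47 p [ 0.4859 -0.0597  0.1258] x [ 0.802 -0.192 -0.566] y [-0.554  0.118 -0.824] z [ 0.225  0.974 -0.012] lean 55.5 head -13.5 F [-0.2  1.7 -0.3] open 0.0004
tool-frame mm [-17.7  12.1  66.6]
[ -36.9   -2.   -55.  -128.8  -24.9   56.1]
[0.49 0.   0.12] cost 1.1e-03 maxstep 5 [ -30.   -2.  -58. -142.  -23.   64.]
[ 0.546 -0.011  0.117] cost 9.6e-04 maxstep 4 [ -30.    7.  -58. -153.  -31.   76.]
[0.566 0.029 0.135] cost 7.0e-04 maxstep 4 [ -22.    5.  -58. -164.  -28.   81.]
```

View pics/w1.png

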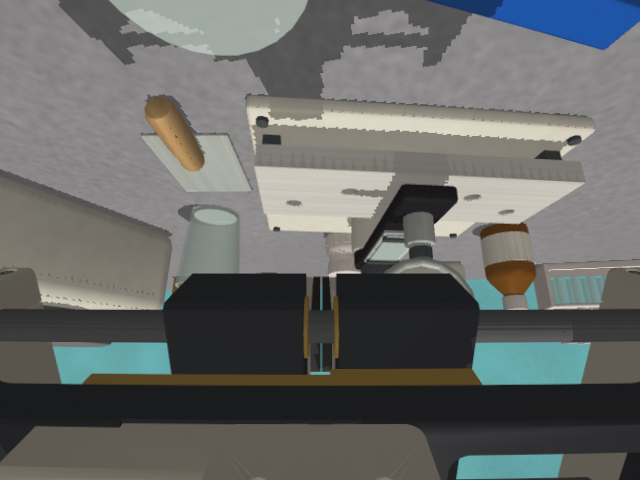

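View pics/c3.png

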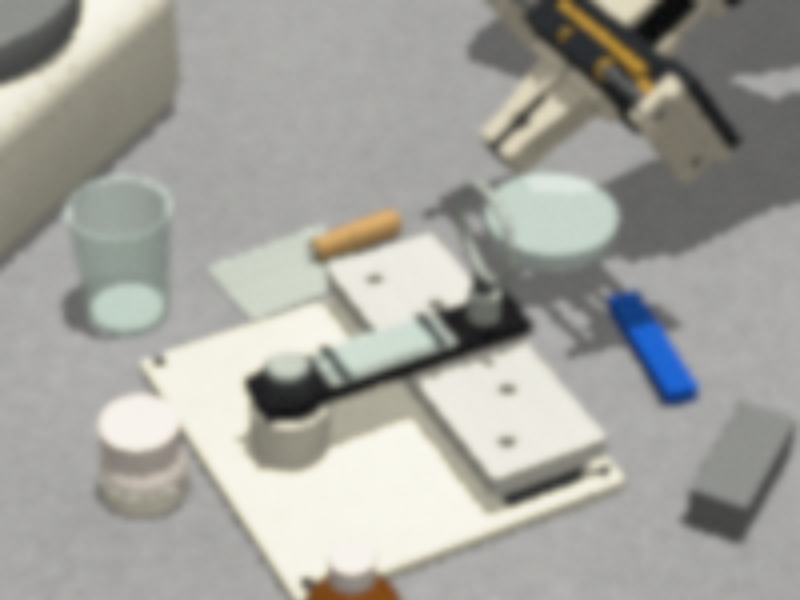

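Run:
```python
from h import *
w=load('w1');o,y,Rz,_=stand()
for n,u in dict(bush=((420,217),.084),).items(): print(n,atz(w,u[0],u[1]))
for n,p in dict(bush=(-.13,0,.084),pinbase=(-.13,0,.064),cornerL=(-.165,.115,.012),cornerR=(-.165,-.115,.012),ringtop=(-.13,0,.157),rc=(-.13,0,.126)).items():
    print(n,proj(w,np.r_[o+Rz@np.array(p[:2]),p[2]]).round(0))
```

```text
bush [ 0.50177135 -0.00907294  0.084     ]
bush [414. 242.]
pinbase [411. 214.]
cornerL [594. 127.]
cornerR [237. 105.]
ringtop [422. 360.]
rc [418. 307.]
```

Call:
arm_command --commands '[2,3,32,0,0,2,3,32,0,0,0,0,0,0,0]'

```text
clock: 14.95
tool_pos: [0.5, -0.0057, 0.1321]
orientation: [-90.3, 35.3, -12.6]
force: [-0.1, -0.4, 0.3]
opening: 0.0006
```

Run:
```python
from h import *
A,p=go([.547+.013*.957,-.0095-.013*.29,.120]);print(np.round(get_obs()['joint_pos'],1))
r=np.array([.547,-.0095,.126]);n=np.array([.957,-.291,0]);l=np.array([.291,.957,0]);print('ring-frame of TCP',((p-r)@n).round(4),((p-r)@l).round(4),(p-r)[2].round(4))
```

```text
t 14.95 p [ 0.5    -0.0057  0.1321] x [ 0.796 -0.178 -0.578] y [-0.566  0.121 -0.816] z [ 0.215  0.977 -0.004] lean 54.7 head -12.6 F [-0.1 -0.4  0.3] open 0.0006
tool-frame mm [ 55.6 -24.7   5.5]
[ -30.    -2.   -58.1 -142.9  -23.9   65.9]
ring-frame of TCP -0.0461 -0.01 0.0061
```

Call:
arm_command --commands '[6,12,8,0,0,0,4,0,0,0]'

```text
clock: 15.2
tool_pos: [0.4975, -0.0035, 0.125]
orientation: [-89.9, 36.0, -11.9]
force: [0.1, -1.4, -1.6]
opening: 0.0006
```

```bash
cat >> h.py <<'E'
def rf(a=0.,tgt=None):
    "TCP in ring frame for arm angle a"
    piv=np.array([.547,-.0095])+.13*np.array([.957,-.291]); y=np.radians(-16.92)-a
    n=np.array([np.cos(y),np.sin(y),0]);l=np.array([-n[1],n[0],0]);r=np.r_[piv-.13*n[:2],.126]
    A,p=go(r if tgt is None else r+n*tgt[0]+l*tgt[1]+[0,0,tgt[2]])
    print('ring frame TCP mm',np.round([(p-r)@n*1e3,(p-r)@l*1e3,(p-r)[2]*1e3],1),'d',np.round([A[:,0]@n,A[:,0]@l,A[2,0]],2))
    z=A[:,2]-A[:,0]*(A[:,2]@n)/(A[:,0]@n); print('chord tilt deg',np.degrees(np.arctan2(z[2],z@l)).round(1),'j',np.round(get_obs()['joint_pos'],1))
E
python3 - <<'E'
from h import *
rf(0,[.013,0,-.006])
E
```

```text
t 15.2 p [ 0.4975 -0.0035  0.125 ] x [ 0.792 -0.167 -0.587] y [-0.574  0.122 -0.81 ] z [0.207 0.978 0.001] lean 54.0 head -11.9 F [ 0.1 -1.4 -1.6] open 0.0006
tool-frame mm [ 53.7 -32.8   3.3]
ring frame TCP mm [-49.2  -8.7  -1. ] d [ 0.81  0.07 -0.59]
chord tilt deg -3.6 j [ -30.2   -1.1  -58.2 -142.   -24.5   65.6]
```

Call:
arm_command --commands '[13,-8,5,0,0,13,-8,3,0,0]'

```text
clock: 15.45
tool_pos: [0.5289, -0.0035, 0.123]
orientation: [-90.0, 35.9, -12.0]
force: [0.6, -0.6, 1.2]
opening: 0.0002
```

Run:
```python
from h import *
rf(0,[.013,0,-.006])
b=snap('scene','s2');c=cv2.resize(b['frame'][165:275,250:390],(763,600),interpolation=cv2.INTER_CUBIC);cv2.imwrite('pics/c4.png',c)
```

```text
t 15.45 p [ 0.5289 -0.0035  0.123 ] x [ 0.792 -0.168 -0.587] y [-0.574  0.121 -0.81 ] z [ 0.207  0.978 -0.   ] lean 54.1 head -12.0 F [ 0.6 -0.6  1.2] open 0.0002
tool-frame mm [ 27.6 -16.3  -3.3]
ring frame TCP mm [-19.1   0.5  -3. ] d [ 0.81  0.07 -0.59]
chord tilt deg -3.6 j [ -29.2    3.4  -57.9 -148.9  -27.7   72.2]
```

View pics/c4.png

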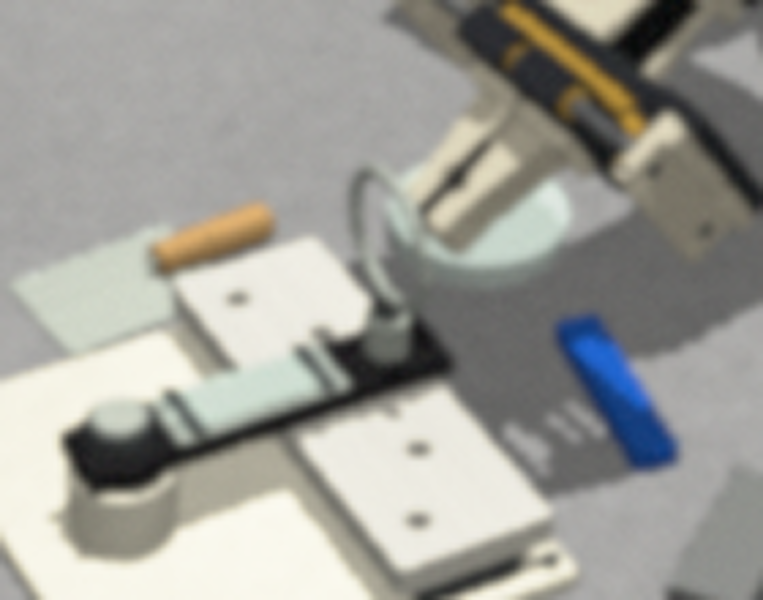

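Run:
```python
from h import *
s=load('s2');A,p=go([0,0,0]);f=lambda X:((proj(s,X)-[250,165])*5.45).round(0)
print('tcp',f(p),'jaw ends +-21',f(p+A[:,2]*.021),f(p-A[:,2]*.021),'+-15',f(p+A[:,2]*.015),f(p-A[:,2]*.015),'y',f(p-A[:,1]*.0095))
n=np.array([.957,-.291,0]);l=np.array([.291,.957,0]);r=np.array([.547,-.0095,.126])
for a in(0,90,180):print('ring',a,f(r+.031*(np.sin(np.radians(a))*l+np.cos(np.radians(a))*np.array([0,0,1]))))
print('ring -90',f(r-.031*l))
```

```text
t 15.5 p [ 0.5306 -0.0041  0.1231] x [ 0.792 -0.168 -0.587] y [-0.574  0.122 -0.81 ] z [0.208 0.978 0.   ] lean 54.1 head -12.0 F [ 2.6 -2.2 -0.4] open 0.0004
tool-frame mm [-348.8  404.7 -106.3]
tcp [426. 229.] jaw ends +-21 [454. 255.] [399. 204.] +-15 [446. 248.] [406. 212.] y [416. 220.]
ring 0 [394. 177.]
ring 90 [427. 275.]
ring 180 [389. 291.]
ring -90 [356. 196.]
```

Call:
arm_command --commands '[8,-4,-1,0,0,8,-4,-1,0,0,5,-3,-1,0,0]'

```text
clock: 15.88
tool_pos: [0.553, -0.0129, 0.1186]
orientation: [-90.0, 36.0, -12.0]
force: [0.4, 0.3, 0.3]
opening: 0.0003
```

Run:
```python
from h import *
rf(0,[.013,0,-.006])
```

```text
t 15.88 p [ 0.553  -0.0129  0.1186] x [ 0.791 -0.168 -0.588] y [-0.575  0.123 -0.809] z [0.208 0.978 0.001] lean 54.0 head -12.0 F [0.4 0.3 0.3] open 0.0003
tool-frame mm [ 4.3 -4.9  0.9]
ring frame TCP mm [ 6.7 -1.5 -7.4] d [ 0.81  0.07 -0.59]
chord tilt deg -3.5 j [ -29.     6.7  -56.2 -150.7  -28.9   74. ]
```

Call:
arm_command --commands '[5,-4,1,0,0,0,0,0,0,0,-2,-3,0,0,0,-2,-3,0,0,0]'

```text
clock: 16.38
tool_pos: [0.5582, -0.0127, 0.1243]
orientation: [-89.9, 36.3, -12.0]
force: [0.3, 1.1, -7.1]
opening: 0.0006
```

Run:
```python
from h import *
rf(0,[.013,0,.0])
```

```text
t 16.38 p [ 0.5582 -0.0127  0.1243] x [ 0.788 -0.167 -0.592] y [-0.579  0.124 -0.806] z [0.208 0.978 0.001] lean 53.7 head -12.0 F [ 0.3  1.1 -7.1] open 0.0006
tool-frame mm [ 0.1 -2.1 -0.3]
ring frame TCP mm [11.6  0.2 -1.7] d [ 0.8   0.07 -0.59]
chord tilt deg -3.6 j [ -27.7    5.5  -54.3 -149.7  -25.6   71.6]
```

Call:
arm_command --commands '[-2.2,-3,0,0,0,-2.2,-3,0,0,0,-2.2,-3,0,0,0,-2.2,-3,0,0,0]'

```text
clock: 16.88
tool_pos: [0.5544, -0.0111, 0.137]
orientation: [-90.0, 36.8, -11.9]
force: [0.8, 1.5, -9.9]
opening: 0.0003
```

Run:
```python
from h import *
rf(0,[.012,0,.014]);rf(.1,[.012,0,.014])
```

```text
t 16.88 p [ 0.5544 -0.0111  0.137 ] x [ 0.784 -0.166 -0.599] y [-0.586  0.124 -0.801] z [0.207 0.978 0.   ] lean 53.2 head -11.9 F [ 0.8  1.5 -9.9] open 0.0003
tool-frame mm [ 1.7 -5.1 -1. ]
ring frame TCP mm [ 7.5  0.6 11. ] d [ 0.8   0.07 -0.6 ]
chord tilt deg -3.7 j [ -25.3    2.   -51.  -144.8  -18.7   64.4]
t 16.88 p [ 0.5544 -0.0111  0.137 ] x [ 0.784 -0.166 -0.599] y [-0.586  0.124 -0.801] z [0.207 0.978 0.   ] lean 53.2 head -11.9 F [ 0.8  1.5 -9.9] open 0.0003
tool-frame mm [ 3.  -6.  10.7]
ring frame TCP mm [  8.1 -11.7  11. ] d [ 0.79  0.15 -0.6 ]
chord tilt deg -7.9 j [ -25.3    2.   -51.  -144.8  -18.7   64.4]
```

Call:
arm_command --commands '[1.5,-3,0,0,0,1.5,-3,0,0,0,0,0,0,0,0]'

```text
clock: 17.25
tool_pos: [0.5544, -0.0107, 0.1352]
orientation: [-90.1, 37.4, -12.0]
force: [-1.9, 0.2, -7.3]
opening: 0.0007
```

Run:
```python
from h import *
rf(0,[.012,0,.014]);
b=snap('scene','s3');c=cv2.resize(b['frame'][165:275,250:390],(763,600),interpolation=cv2.INTER_CUBIC);cv2.imwrite('pics/c5.png',c)
```

```text
t 17.25 p [ 0.5544 -0.0107  0.1352] x [ 0.777 -0.165 -0.608] y [-0.595  0.124 -0.794] z [ 0.206  0.979 -0.002] lean 52.6 head -12.0 F [-1.9  0.2 -7.3] open 0.0007
tool-frame mm [ 0.7 -6.5 -1.4]
ring frame TCP mm [7.4 1.  9.2] d [ 0.79  0.07 -0.61]
chord tilt deg -3.9 j [ -24.5    1.9  -50.2 -144.   -17.1   63.1]
```

View pics/c5.png

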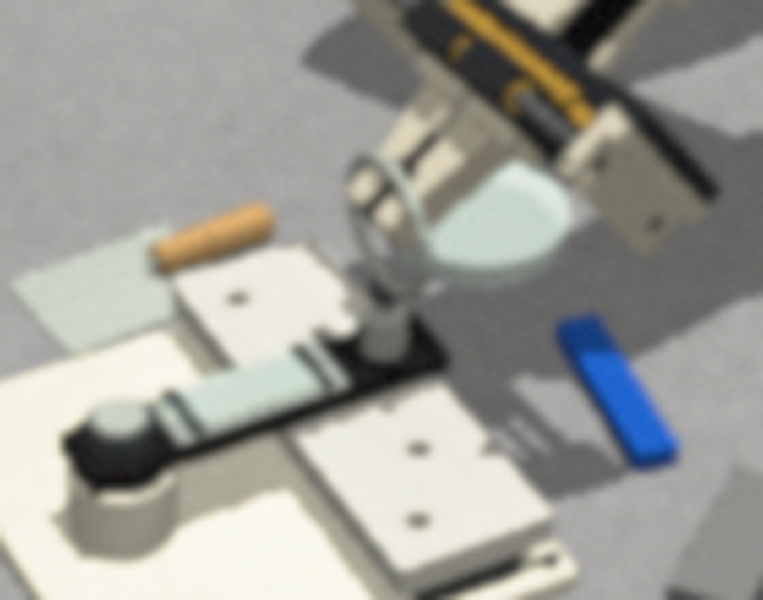

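Call:
arm_command --commands '[-1.8,-5,0,0,0,-1.8,-5,0,0,0,-1.8,-5,0,0,0]'

```text
clock: 17.68
tool_pos: [0.5545, -0.0116, 0.1457]
orientation: [-90.2, 38.1, -12.1]
force: [-5.5, 3.0, -9.7]
opening: 0.0004
```

Run:
```python
from h import *
rf(0,[.012,0,.014]);
```

```text
t 17.68 p [ 0.5545 -0.0116  0.1457] x [ 0.77  -0.165 -0.617] y [-0.603  0.126 -0.787] z [ 0.208  0.978 -0.003] lean 51.9 head -12.1 F [-5.5  3.  -9.7] open 0.0004
tool-frame mm [ 6.9  1.9 -0.6]
ring frame TCP mm [ 7.7  0.2 19.7] d [ 0.78  0.07 -0.62]
chord tilt deg -4.0 j [ -20.2   -0.4  -45.4 -136.3   -9.2   51.9]
```

Call:
arm_command --commands '[0,-1.9,6.4,2,0,0,-1.9,6.4,2,0]'

```text
clock: 17.92
tool_pos: [0.5574, 0.0009, 0.1469]
orientation: [-86.2, 38.3, -12.2]
force: [-2.7, -0.9, -9.9]
opening: 0.0007
```

Run:
```python
from h import *
rf(.08,[.008,0,.02]);
```

```text
t 17.93 p [0.5574 0.0009 0.1469] x [ 0.767 -0.166 -0.62 ] y [-0.591  0.195 -0.783] z [0.251 0.967 0.052] lean 51.7 head -12.2 F [-2.7 -0.9 -9.9] open 0.0007
tool-frame mm [ 1.5 -0.3 -3.3]
ring frame TCP mm [ 6.3  3.1 20.9] d [ 0.77  0.13 -0.62]
chord tilt deg -2.6 j [-2.040e+01 -1.000e-01 -4.730e+01 -1.428e+02 -1.070e+01  5.470e+01]
```

Call:
arm_command --commands '[0.9,-1.6,6.3,2,0,0.9,-1.6,6.3,2,0,0.9,-1.6,6.3,2,0]'

```text
clock: 18.3
tool_pos: [0.564, 0.0177, 0.1466]
orientation: [-80.1, 38.9, -12.4]
force: [-2.5, -0.6, -9.4]
opening: 0.0002
```

Run:
```python
from h import *
rf(.23,[.008,0,.02]);rf(.35,[.008,0,.02]);
```

```text
t 18.3 p [0.564  0.0177 0.1466] x [ 0.76  -0.167 -0.628] y [-0.568  0.3   -0.767] z [0.316 0.939 0.133] lean 51.1 head -12.4 F [-2.5 -0.6 -9.4] open 0.0002
tool-frame mm [ 2.4 -1.7 -3.1]
ring frame TCP mm [ 4.5  2.4 20.6] d [ 0.74  0.24 -0.63]
chord tilt deg -1.9 j [ -20.2    1.   -50.5 -153.3  -13.7   59.1]
t 18.3 p [0.564  0.0177 0.1466] x [ 0.76  -0.167 -0.628] y [-0.568  0.3   -0.767] z [0.316 0.939 0.133] lean 51.1 head -12.4 F [-2.5 -0.6 -9.4] open 0.0002
tool-frame mm [ 6.5 -2.7 10.9]
ring frame TCP mm [  5.1 -12.6  20.6] d [ 0.71  0.32 -0.63]
chord tilt deg -7.6 j [ -20.2    1.   -50.5 -153.3  -13.7   59.1]
```

Call:
arm_command --commands '[2.1,-1.8,5.8,3,0,2.1,-1.8,5.8,3,0]'

```text
clock: 18.55
tool_pos: [0.5701, 0.0273, 0.1452]
orientation: [-74.1, 39.3, -12.4]
force: [-4.7, 2.0, -9.3]
opening: 0.0005
```

```bash
cat >> h.py <<'E'
def contact(a):
    piv=np.array([.547,-.0095])+.13*np.array([.957,-.291]); y=np.radians(-16.92)-a
    n=np.array([np.cos(y),np.sin(y),0]);l=np.array([-n[1],n[0],0]);r=np.r_[piv-.13*n[:2],.126]
    o=get_obs();A=R.from_euler('xyz',o['orientation'],degrees=True).as_matrix();p=np.array(o['tool_pos'])
    c=p-A[:,1]*.0095-r; c=c-A[:,0]*(c@n)/(A[:,0]@n); print('a',a,'face centre at ring plane: lat %.1f z %.1f mm'%(c@l*1e3,c[2]*1e3))
E
python3 - <<'E'
from h import *
rf(.35,[.008,0,.02]);contact(.3);contact(.35)
b=snap('top','t3');cv2.imwrite('pics/c6.png',cv2.resize(b['frame'][180:300,255:395],(700,600),interpolation=cv2.INTER_CUBIC))
E
```

```text
t 18.55 p [0.5701 0.0273 0.1452] x [ 0.755 -0.166 -0.634] y [-0.536  0.399 -0.744] z [0.377 0.902 0.212] lean 50.7 head -12.4 F [-4.7  2.  -9.3] open 0.0005
tool-frame mm [ 2.6 -3.1  0.5]
ring frame TCP mm [ 4.2 -1.3 19.2] d [ 0.7   0.32 -0.63]
chord tilt deg -0.3 j [ -19.4    2.   -52.1 -159.4  -15.5   58.6]
a 0.3 face centre at ring plane: lat 0.5 z 35.7 mm
a 0.35 face centre at ring plane: lat -6.1 z 35.8 mm
```

View pics/c6.png

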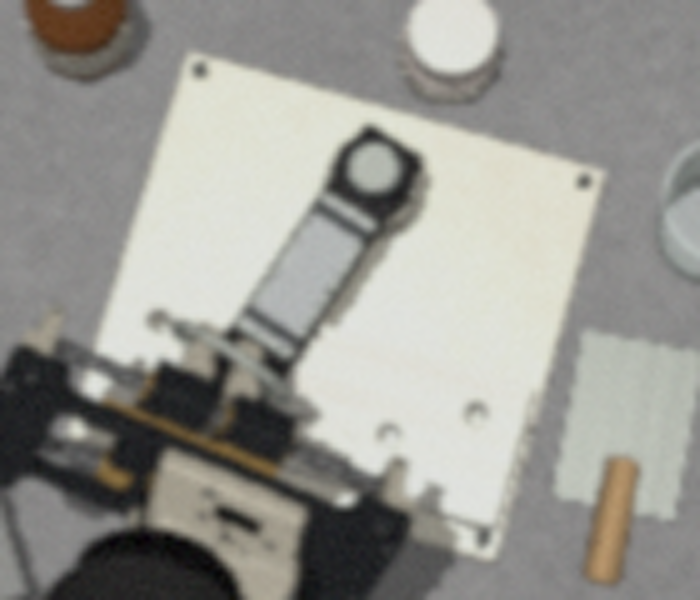

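Run:
```python
from h import *
t=load('t3');
P=lambda u,v:atz(t,(255+u/5,180+v/5),.068)[:2]
f=lambda a,b:np.arctan2(*(P(*b)-P(*a))[::-1])
a0=f((360,222),(318,357));a1=f((347,210),(268,340));print('clips',a0-a1)
c0=atz(t,(330,180+167/5),.078)[:2]
g=lambda u:np.arctan2(*(P(*u)-c0)[::-1])
print('cap-lower clip',g((318,357))-g((268,340)))
```

```text
clips 0.23870364124525434
cap-lower clip 0.26229641376812074
```

Call:
arm_command --commands '[1.5,-1.4,4.2,0,0,1.5,-1.4,4.2,0,0]'

```text
clock: 18.85
tool_pos: [0.5752, 0.0342, 0.1447]
orientation: [-74.1, 39.7, -12.4]
force: [-8.1, 2.7, -8.9]
opening: 0.0006
```

Run:
```python
from h import *
rf(.35,[.008,0,.02]);contact(.3);contact(.35)
b=snap('top','t4');cv2.imwrite('pics/c7.png',cv2.resize(b['frame'][195:265,295:345],(500,700),interpolation=cv2.INTER_CUBIC)[:600])
```

```text
t 18.85 p [0.5752 0.0342 0.1447] x [ 0.751 -0.165 -0.639] y [-0.541  0.4   -0.74 ] z [0.378 0.901 0.211] lean 50.3 head -12.4 F [-8.1  2.7 -8.9] open 0.0006
tool-frame mm [-0.4 -3.5 -7.6]
ring frame TCP mm [ 4.1  7.3 18.7] d [ 0.7   0.32 -0.64]
chord tilt deg -0.4 j [ -18.4    2.8  -52.9 -163.4  -16.4   62. ]
a 0.3 face centre at ring plane: lat 9.0 z 35.6 mm
a 0.35 face centre at ring plane: lat 2.6 z 35.3 mm
```

View pics/c7.png

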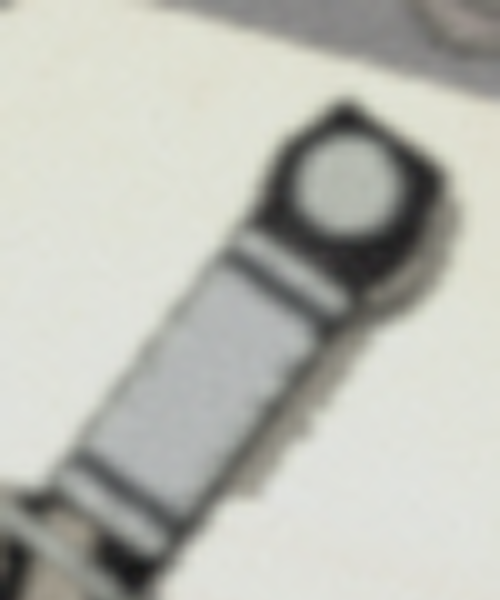

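Call:
arm_command --commands '[2,2.5,0,0,0,2,2.5,0,0,0]'

```text
clock: 19.15
tool_pos: [0.5755, 0.036, 0.1382]
orientation: [-74.2, 39.7, -12.4]
force: [-2.6, 1.3, -8.5]
opening: 0.0004
```

Call:
arm_command --commands '[2,2.5,0,0,0]'

```text
clock: 19.27
tool_pos: [0.576, 0.0366, 0.1352]
orientation: [-74.2, 39.7, -12.4]
force: [-5.5, -0.5, -6.9]
opening: 0.0
```

Run:
```python
from h import *
rf(.35,[.008,0,.0]);contact(.35)
```

```text
t 19.27 p [0.576  0.0366 0.1352] x [ 0.751 -0.166 -0.639] y [-0.542  0.399 -0.74 ] z [0.377 0.902 0.21 ] lean 50.3 head -12.4 F [-5.5 -0.5 -6.9] open 0.0
tool-frame mm [  6.    3.7 -12.2]
ring frame TCP mm [3.3 9.6 9.2] d [ 0.7   0.32 -0.64]
chord tilt deg -0.6 j [ -18.4    4.6  -54.8 -166.4  -20.    65.2]
a 0.35 face centre at ring plane: lat 5.3 z 25.0 mm
```

Call:
arm_command --commands '[2,2.5,-0.5,0,0,2,2.5,-0.5,0,0]'

```text
clock: 19.52
tool_pos: [0.5766, 0.0366, 0.1293]
orientation: [-74.2, 39.6, -12.5]
force: [-7.5, 1.4, -0.5]
opening: 0.0004
```

Run:
```python
from h import *
rf(.35,[.008,0,.0]);contact(.35)
```

```text
t 19.52 p [0.5766 0.0366 0.1293] x [ 0.753 -0.166 -0.637] y [-0.54   0.398 -0.742] z [0.377 0.902 0.21 ] lean 50.4 head -12.5 F [-7.5  1.4 -0.5] open 0.0004
tool-frame mm [  1.8  -0.3 -11.2]
ring frame TCP mm [ 3.8 10.1  3.3] d [ 0.7   0.32 -0.64]
chord tilt deg -0.5 j [ -18.6    5.8  -55.7 -167.5  -22.3   66.5]
a 0.35 face centre at ring plane: lat 5.5 z 19.5 mm
```

Call:
arm_command --commands '[-0.4,2.5,-2,0,0,-0.4,2.5,-2,0,0]'

```text
clock: 19.77
tool_pos: [0.5754, 0.0344, 0.1287]
orientation: [-74.2, 39.0, -12.4]
force: [-2.0, 3.3, -0.5]
opening: 0.0003
```

Run:
```python
from h import *
rf(.35,[-.03,0,-.004]);contact(.35)
b=snap('top','t5');c=snap('scene','s5')
a=cv2.resize(b['frame'][195:265,295:345],(428,600),interpolation=cv2.INTER_CUBIC)
d=cv2.resize(c['frame'][185:275,270:350],(372,418),interpolation=cv2.INTER_CUBIC)
im=np.zeros((600,800,3),np.uint8);im[:,:428]=a;im[:418,428:]=d;cv2.imwrite('pics/c8.png',im)
```

```text
t 19.77 p [0.5754 0.0344 0.1287] x [ 0.759 -0.167 -0.63 ] y [-0.533  0.396 -0.748] z [0.375 0.903 0.212] lean 51.0 head -12.4 F [-2.   3.3 -0.5] open 0.0003
tool-frame mm [-22.3  27.7  -0.3]
ring frame TCP mm [4.1 7.6 2.7] d [ 0.71  0.32 -0.63]
chord tilt deg -0.3 j [ -19.1    6.   -56.2 -166.9  -23.5   66.4]
a 0.35 face centre at ring plane: lat 2.9 z 19.1 mm
```

View pics/c8.png

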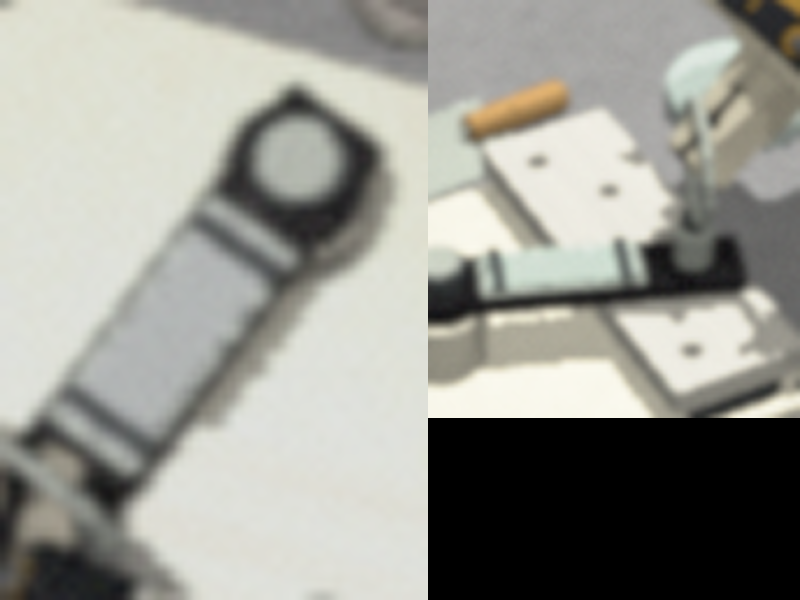

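Run:
```python
from h import *
s=load('s5');t=load('t5')
piv=np.array([.547,-.0095])+.13*np.array([.957,-.291])
for a in(.31,.35,.39):
    y=np.radians(-16.92)-a;n=np.array([np.cos(y),np.sin(y)]);l=np.array([-n[1],n[0]]);b=piv-.13*n
    f=lambda q,z:((proj(s,np.r_[q,z])-[270,185])*4.65+[428,0]).round(0)
    print(a,'bush',f(b,.084),'top out lift0',f(b,.16),'lift12',f(b,.172),'far side',f(b-.031*l,.126),'armtip ctr',f(b-.02*n,.064))
g=lambda p:atz(t,(295+p[0]/8.56,195+p[1]/8.57),.068)[:2]
d=g((100,430))-g((250,233));print('clip dir',-(np.arctan2(-d[1],-d[0])+np.radians(16.92)))
```

```text
0.31 bush [694. 220.] top out lift0 [700. 101.] lift12 [701.  81.] far side [684. 117.] armtip ctr [731. 245.]
0.35 bush [696. 227.] top out lift0 [702. 107.] lift12 [703.  88.] far side [689. 123.] armtip ctr [734. 253.]
0.39 bush [698. 233.] top out lift0 [704. 114.] lift12 [705.  94.] far side [693. 129.] armtip ctr [736. 261.]
clip dir 0.35599282250819997
```

Call:
arm_command --commands '[1.6,2.8,0.7,0,0,-2.8,2.6,1,0,0,-5.7,5.3,1.9,0,0]'

```text
clock: 20.25
tool_pos: [0.5692, 0.0413, 0.1289]
orientation: [-74.2, 38.6, -12.6]
force: [0.7, -0.9, -0.0]
opening: 0.0007
```

Run:
```python
from h import *
rf(.35,[-.05,0,-.004])
```

```text
t 20.25 p [0.5692 0.0413 0.1289] x [ 0.763 -0.171 -0.624] y [-0.526  0.397 -0.752] z [0.376 0.902 0.213] lean 51.4 head -12.6 F [ 0.7 -0.9 -0. ] open 0.0007
tool-frame mm [-30.8  34.9   0.6]
ring frame TCP mm [-4.9  9.3  2.9] d [ 0.71  0.32 -0.62]
chord tilt deg 0.1 j [ -18.3    6.   -58.3 -169.7  -25.9   68.5]
```

Call:
arm_command --commands '[-7.6,5.3,-3.8,0,0,-7.6,5.3,-3.8,0,0,-10,8,-7,0,0,-10,8,-7,0,0]'

```text
clock: 20.75
tool_pos: [0.5213, 0.0351, 0.1318]
orientation: [-73.8, 38.6, -12.0]
force: [0.7, -0.4, -0.1]
opening: 0.0006
```

Run:
```python
from h import *
rf(.35,[-.05,0,-.004])
b=snap('scene','s6');c=snap('wrist','w6')
im=np.zeros((600,800,3),np.uint8);im[:600,:400]=cv2.resize(b['frame'][190:250,305:345],(400,600),interpolation=cv2.INTER_CUBIC)
im[:300,400:]=cv2.resize(c['frame'],(400,300));im[300:,400:]=cv2.resize(c['frame'][140:290,360:560],(400,300))
cv2.imwrite('pics/c9.png',im)
```

```text
t 20.75 p [0.5213 0.0351 0.1318] x [ 0.764 -0.163 -0.624] y [-0.528  0.398 -0.75 ] z [0.371 0.903 0.218] lean 51.4 head -12.0 F [ 0.7 -0.4 -0.1] open 0.0006
tool-frame mm [ 6.8 14.3 23.5]
ring frame TCP mm [-39.6 -24.4   5.8] d [ 0.71  0.33 -0.62]
chord tilt deg 0.0 j [ -22.    -0.3  -58.3 -157.1  -20.4   58.4]
```

View pics/c9.png

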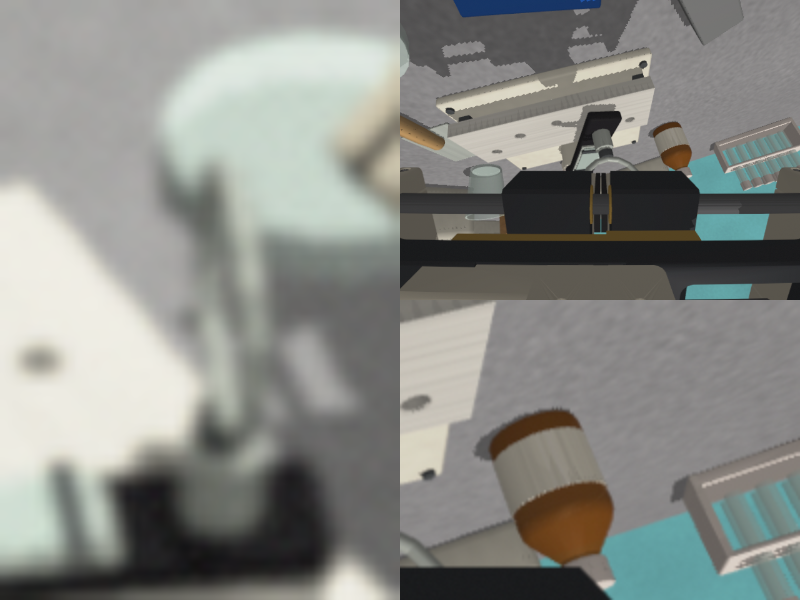

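Run:
```python
from h import *
o=get_obs();print(o['clock'],np.round(o['qvel'],2),np.round(o['force'],1))
print(close_job())
```

```text
20.85 [ 0.41  1.67 -0.02 -3.84 -1.58  2.78] [ 0.7 -0.6  0.2]
the job is handed in; nothing more can be done
None
```

I hooked the shut fingertips under the ring, lifted the pin and swung the slide arm one hole to the left, the microscope's side. The pin then dropped in there, I backed the fingers out, and I handed the job in at about 21 s.

**Last checks**
- **Arm angle:** the last top view before I backed out put it at about 0.356 rad, against a target of 0.35 ± 0.03.
- **Pin home:** while I lowered the ring, the spring load followed the fingers down and vanished at the height of the first contact. The ring-to-bush gap looks the same as at the start. Each image pixel is about 3 mm, so the picture alone cannot confirm the 2 mm limit.
- **Robot clear:** the force on the tool was about 1 N or less after backing out, and the tip stood about 40 mm in front of the ring. The arm was still settling slightly at hand-in, with up to about 4 degrees/s in one joint.
- **Bystanders:** I saw none moved in the views I took, but I did not measure each one afterwards.

**What did not go as planned**
- **Wrist force:** early on, in free space near the arm's reach limit, a fast stop gave a single wrist-force reading of about 126 N. That is over the 120 N limit, and I do not know whether it counts as a failure.
- **Joint range:** joint 3 was at its limits for parts of the run (71.71 of 71.71 degrees, and −58.3 against −58.28).
- **Finger lean:** the moves cannot set the lean directly, so I got it by pushing the arm against its reach and joint limits. It came out at 50 to 55 degrees instead of the advised 35 to 45. It passed through the ring and hooked it without trouble.

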